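# Unstack the sowing boxes onto their drip trays

## Task

Take the stack of wooden sowing boxes apart and set each box upright and flat inside its own black drip tray, the one whose length fits it: the longest box in the longest tray, and so on down to the shortest. Do not knock over or push away the brass watering-can rose or the roll of tape.

Things in the scene. Friction and masses are not known exactly. Their poses are not given: they have to be found in the camera images.
- box_a_center (a point): centre (half-way up, 22 mm above its underside) of the shortest open wooden sowing box: 80 mm long, 54 mm wide, 44 mm high, 1 cell in a row, outer walls 8 mm thick; at the start the top of the stack, standing on the 115 mm box. Its y axis runs along the length, x across the 54 mm width, z up. All four boxes have the same width and height and rest on one another's walls, nothing holds them together.
- box_b_center (a point): centre (half-way up, 22 mm above its underside) of the second shortest open wooden sowing box: 115 mm long, 54 mm wide, 44 mm high, 2 cells in a row, outer walls 8 mm thick; at the start stands on the 150 mm box. Its y axis runs along the length, x across the 54 mm width, z up. All four boxes have the same width and height and rest on one another's walls, nothing holds them together.
- box_c_center (a point): centre (half-way up, 22 mm above its underside) of the second longest open wooden sowing box: 150 mm long, 54 mm wide, 44 mm high, 3 cells in a row, outer walls 8 mm thick; at the start stands on the 185 mm box. Its y axis runs along the length, x across the 54 mm width, z up. All four boxes have the same width and height and rest on one another's walls, nothing holds them together.
- box_d_center (a point): centre (half-way up, 22 mm above its underside) of the longest open wooden sowing box: 185 mm long, 54 mm wide, 44 mm high, 4 cells in a row, outer walls 8 mm thick; at the start the bottom of the stack, standing on the bench. Its y axis runs along the length, x across the 54 mm width, z up. All four boxes have the same width and height and rest on one another's walls, nothing holds them together.
- tray_a: the shortest black drip tray, that of the 80 mm box; fixed on the bench; outside 108 x 82 mm, inside 100 x 74 mm, floor 4 mm thick, rim 12 mm above the bench. Origin at the centre of its underside, on the bench; y axis along its length, x across, z up.
- tray_b: the second shortest black drip tray, that of the 115 mm box; fixed on the bench; outside 143 x 82 mm, inside 135 x 74 mm, floor 4 mm thick, rim 12 mm above the bench. Origin at the centre of its underside, on the bench; y axis along its length, x across, z up.
- tray_c: the second longest black drip tray, that of the 150 mm box; fixed on the bench; outside 178 x 82 mm, inside 170 x 74 mm, floor 4 mm thick, rim 12 mm above the bench. Origin at the centre of its underside, on the bench; y axis along its length, x across, z up.
- tray_d: the longest black drip tray, that of the 185 mm box; fixed on the bench; outside 213 x 82 mm, inside 205 x 74 mm, floor 4 mm thick, rim 12 mm above the bench. Origin at the centre of its underside, on the bench; y axis along its length, x across, z up.
- rose_center (a point): middle (30 mm above the bench) of a loose brass watering-can rose, a cone 70 mm across and 59 mm high, standing among the trays; a bystander
- tape_center (a point): middle of a loose roll of tape lying flat, 98 mm across and 25 mm high, left of the trays; a bystander
Not all that is in view belongs to the job. Leave any blue look-alike of the tray_a alone.

How it is judged:
By the outcome, as a careful person would: the job done as asked, in the order asked, and still so for the second after the job is handed in, with the robot touching nothing.
It also fails if it takes over 120 s, if anything falls off the work surface, if the arm or the gripper's body presses on something with over 40 N, if the wrist force passes 120 N, or if a joint passes its speed limit or range.

## Robot

A 6-joint arm with a two-finger parallel gripper is mounted at the origin on the work surface; the furniture and walls round the work are solid. World frame = base frame: x ahead of the robot, y to its left, z up, the work surface at z = 0. Lengths are in m, angles in rad, forces in N, time in s.
With the tool pointing down it reaches from about 0.3 to 1 m from the base axis. Payload 5.1 kg.
Tool frame: the origin (TCP) lies at the very end of the fingers, on their centre line; the grasp point (between the pads) lies 19 mm behind it; z points along the fingers, y is the direction in which the jaws open and shut (so a half turn about z gives the same grasp; the last joint's range is limited). The gripper opens to 95 mm and grips with 3 to 60 N. Pads are 20 mm wide; open, the fingers measure 119 mm over their backs; the gripper's body (75 mm by 180 mm) begins 59 mm behind the grasp point.
Start: joints at [-1.406, 0.124, 1.65, -0, 1.367, -0.083], TCP at [0.159, -0.63, 0.215] pointing down, gripper open.
Joint ranges: [-2.61, 2.61], [-1.02, 2.33], [0.03, 2.71], [-1.35, 4.49], [0.32, 2.68], [-2.91, 2.91]. Speed limits (rad/s): [2.57, 2.57, 3.14, 3.14, 3.14, 3.14].

## Interface

Orientations are given as a rotation vector (axis times angle).
In Python, from workcell import bot gives the robot as it stands.
- The arm moves only by the tool apply_moves, never from a script. Its argument "targets" is a list of rows, each a list of 3 entries, a list of its own where there are three numbers: the turn, a rotation vector about the world's x, y, z in rad, then the shift along the world's x, y, z in m, then the finger opening in m, from 0 to 0.0951. In form: [[[rx, ry, rz], [x, y, z], grip], ...]. A call has 1 to 8 rows; each row is the pose to reach, as a shift and turn from the pose commanded when the call began; what a row does not reach only later rows make up. A row lasts 1/12 s, in which the tool goes at most 41.7 mm and 7.16 degrees, less where a joint would pass 70% of its speed; a pose out of reach is approached as far as the arm can. A call with a gripper value outside its range is refused whole. The fingers move at their own pace and stop on an object; the grip force is fixed at half the most. Time passes only in rows, so rows that repeat a pose let the fingers close. It gives the time, the measured TCP pose, the force and the opening at its end, in the units of the state.
- bot.observe(): the state, without advancing time (a new reading comes with each control period).
- bot.read_camera(name): name is "side" or "top" or "wrist"; returns a dict with "image" (420x560x3 uint8, blue, green, red), "mtx" (3x3 intrinsics, pixels), "camera_from_world" (4x4, takes a point from world to camera coordinates); the wrist camera has in their place "mount" (4x4, takes a point from camera to tool coordinates, whose origin is the TCP and whose axes are the flange's). Camera axes: x right, y down, z forward; pixel columns grow to the right and rows downward; lengths in m; the calibration is good to about 2 mm. A picture is of the moment at which its call begins: read the wrist's pose just before it. There is no depth.
- bot.finish_job(): hands the job in, once; it reports no verdict.
The state is a dict: "time": time; "q": joint angles; "joint_velocities": joint speeds; "effort": joint torques, N m; "eef_pos": TCP position; "tool_rot": TCP orientation; "wrist_force": force on the tool from outside, world axes, zero at the start; "torque": the same for the moment, N m; "gripper_width": opening from 0.0 (shut) to 1.0 (fully open).
Only numpy, scipy, OpenCV 4.12 (cv2) and the standard library are available. Lean on these libraries where they do the work, as an engineer would, in place of code of your own. Each camera call takes 0.05 s, during which the arm holds its last target.

## Working session

There is one attempt and no reset: what is moved stays moved. The work goes in short steps, Python scripts to look and compute and a tool call to move; the robot and the scene stay as the last step left them, time stands still between calls to the robot, and variables do not carry over. Pictures are saved under pics/ and viewed, and the job is handed in when it is done.

Besides the shell and the picture viewer there is one more tool, called after "Call:" as name(argument=value, ...), one argument or row to a line, values as JSON. apply_moves: Moves the arm, as the interface text tells. Its arguments: {"type":"object","properties":{"targets":{"type":"array","items":{"type":"array"}}},"required":["targets"]}

```bash
ls; mkdir -p pics; python3 - <<'E'
from workcell import bot
import cv2
s=bot.observe()
print({k:s[k] for k in ('time','eef_pos','tool_rot','gripper_width','wrist_force')})
for n in ('side','top','wrist'):
    c=bot.read_camera(n); cv2.imwrite(f'pics/{n}0.png',c['image']); print(n,c['mtx'],c.get('camera_from_world',c.get('mount')))
E
```

```text
pics
{'time': 0.0, 'eef_pos': array([ 0.15928396, -0.62953181,  0.2134087 ]), 'tool_rot': array([-3.11549037e+00, -3.87996621e-01,  1.16417110e-04]), 'gripper_width': 0.999481990799197, 'wrist_force': array([0.04694283, 0.0912238 , 0.38903753])}
side [[433.79985148   0.         284.36100195]
 [  0.         433.79985148 211.81840484]
 [  0.           0.           1.        ]] [[-0.984652   -0.1745236   0.00139565  0.45032464]
 [-0.10172587  0.5673969  -0.81713683  0.07187291]
 [ 0.14181777 -0.80473739 -0.57644206  1.25462663]
 [ 0.          0.          0.          1.        ]]
top [[543.75829922   0.         276.67382089]
 [  0.         543.75829922 197.76494773]
 [  0.           0.           1.        ]] [[-0.0028326  -0.99995721  0.00880654  0.14865059]
 [-0.99486014  0.00192654 -0.10124031  0.42235068]
 [ 0.10121901 -0.00904804 -0.99482302  1.61697616]
 [ 0.          0.          0.          1.        ]]
wrist [[341.50322903   0.         280.08545126]
 [  0.         341.50322903 206.76283173]
 [  0.           0.           1.        ]] [[ 7.05116699e-04 -9.64611468e-01 -2.63674455e-01  7.32641217e-02]
 [ 9.99999125e-01  3.85032140e-04  1.26561241e-03  5.20880217e-04]
 [-1.11930111e-03 -2.63675117e-01  9.64610896e-01 -1.69195320e-01]
 [ 0.00000000e+00  0.00000000e+00  0.00000000e+00  1.00000000e+00]]
```

View pics/top0.png

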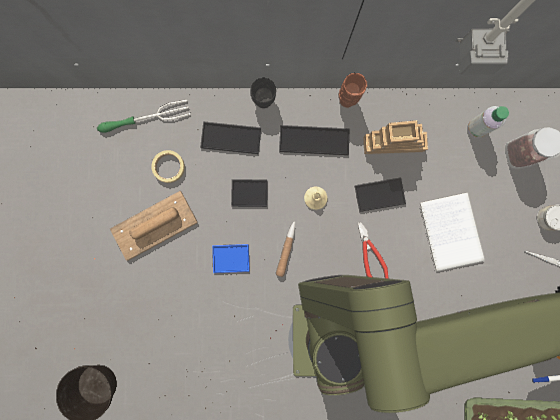

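View pics/side0.png

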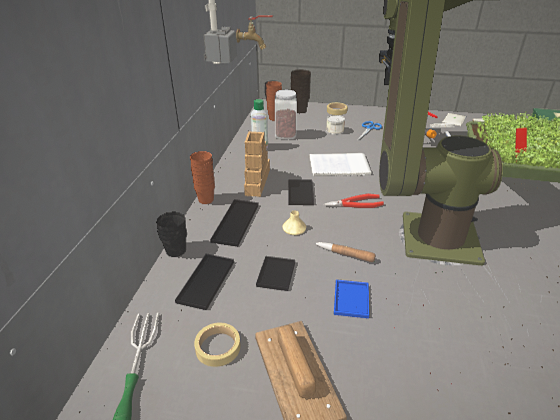

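Top view: stack at about (397,137), trays at (230,138), (315,141), (250,193) and (380,194), rose at (316,198), tape at (168,166), blue look-alike at (231,259). Next I'll measure them.

```bash
cat > h.py <<'E'
import numpy as np, cv2
from workcell import bot
def ray(c,uv,z):
    T=c['camera_from_world']; R=T[:3,:3]; t=T[:3,3]; o=-R.T@t
    d=R.T@np.linalg.inv(c['mtx'])@np.array([uv[0],uv[1],1.])
    return o+d*(z-o[2])/d[2]
def proj(c,p):
    T=c['camera_from_world']; q=c['mtx']@(T[:3,:3]@np.asarray(p)+T[:3,3]); return q[:2]/q[2]
def rect(c,cnt,z):
    P=np.array([ray(c,p,z)[:2] for p in cnt.reshape(-1,2)+0.0],np.float32)
    (cx,cy),(w,h),a=cv2.minAreaRect(P*1000)
    if w>h: w,h,a=h,w,a+90   # h long; direction of h = a+90
    yaw=(a+90-90+90)%180-90  # rotation of long axis relative to world y
    return cx,cy,w,h,yaw
E
python3 - <<'E'
from h import *
for n in ('top','side'):
    c=bot.read_camera(n); im=c['image']
    m=((im.max(2)<50)*255).astype('uint8')
    cs,_=cv2.findContours(m,0,1)
    for k in cs:
        if cv2.contourArea(k)>350:
            print(n,cv2.boundingRect(k),cv2.contourArea(k),np.round(rect(c,k,.012),1))
c=bot.read_camera('top')
im=c['image'][95:225,280:440]; cv2.imwrite('pics/st.png',cv2.resize(im,None,fx=5,fy=4.6,interpolation=cv2.INTER_CUBIC)[:600,:800])
c2=bot.read_camera('side')
im=c2['image'][115:215,220:320]; cv2.imwrite('pics/st2.png',cv2.resize(im,None,fx=6,fy=6,interpolation=cv2.INTER_CUBIC))
print('rose',ray(c,(316,198),.03),'tape',ray(c,(168,166),.0125),'pot',ray(c,(352,90),.1),ray(c,(263,93),.1),'wall',ray(c,(300,87),0.0))
E
```

```text
top (57, 367, 43, 53) 961.0 [-149.7  737.5  109.8  135.7  -69.1]
rose [0.42082967 0.02987695 0.03      ] tape [0.52124731 0.47766382 0.0125    ] pot [ 0.73139311 -0.07310726  0.1       ] [0.7224358  0.18744932 0.1       ] wall [0.77161458 0.07378114 0.        ]
```

View pics/st.png

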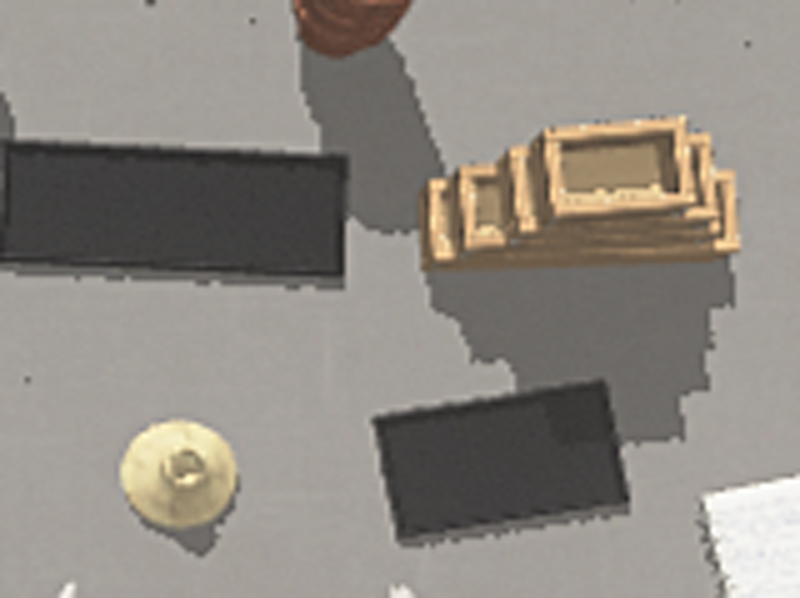

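View pics/st2.png

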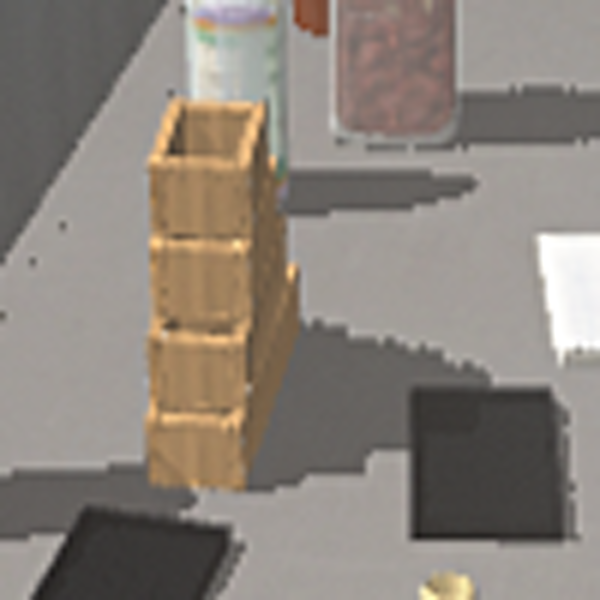

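The crops show the stack slightly skewed and staggered, with A's rim on top. Tray masks need a higher threshold, and the box corners need a bigger zoom.

```bash
python3 - <<'E'
from h import *
for n in ('top','side'):
    c=bot.read_camera(n); im=c['image']
    if n=='top': print(im[193,250],im[141,315],im[180,400],im[165,390])
    for th in (70,80):
      m=((im.max(2)<th)*255).astype('uint8')
      cs,_=cv2.findContours(m,0,1)
      for k in cs:
        x,y,w,h=cv2.boundingRect(k)
        if 600<cv2.contourArea(k)<3500 and y>100:
            print(n,th,(x,y,w,h),cv2.contourArea(k),np.round(rect(c,k,.012),1))
c=bot.read_camera('top')
im=c['image'][115:165,360:435]; cv2.imwrite('pics/st3.png',cv2.resize(im,None,fx=10,fy=10,interpolation=cv2.INTER_CUBIC))
E
```

```text
[64 64 65] [63 62 66] [51 53 54] [102 106 108]
top 70 (57, 365, 60, 55) 2551.0 [-144.6  703.2  152.4  171.4    1.5]
top 70 (324, 335, 38, 47) 1043.5 [-41.3 -57.1  85.7 135.2 -63.5]
top 70 (232, 180, 35, 27) 833.5 [ 4.384e+02  2.314e+02  7.930e+01  1.031e+02 -1.000e-01]
top 70 (355, 178, 51, 34) 1117.5 [ 433.4 -166.2   80.2  142.1   10.3]
top 70 (280, 126, 70, 29) 1692.0 [600.8  32.6  81.  212.6  -3. ]
top 70 (201, 122, 60, 32) 1400.5 [608.3 287.9  80.9 175.5  -6.1]
top 80 (56, 365, 61, 55) 2563.0 [-1.437e+02  7.048e+02  1.526e+02  1.736e+02 -3.000e-01]
top 80 (232, 180, 36, 27) 890.5 [ 4.384e+02  2.300e+02  7.930e+01  1.063e+02 -1.000e-01]
top 80 (355, 178, 51, 34) 1176.0 [ 433.6 -166.3   81.7  143.5    9.6]
top 80 (280, 125, 70, 30) 1706.5 [601.6  32.4  83.3 212.5  -2.7]
top 80 (201, 122, 60, 33) 1430.5 [608.3 288.   81.7 177.7  -6.5]
side 70 (256, 257, 39, 34) 917.5 [436.8 243.9  81.7 113.1  -0.5]
side 70 (175, 254, 59, 56) 1665.5 [605.4 299.5  85.7 183.6  -6. ]
side 70 (156, 211, 31, 46) 1020.0 [762.5 132.   81.9 218.7  27.2]
side 70 (211, 200, 47, 47) 1182.0 [597.5  45.7  84.6 220.8  -3. ]
side 80 (0, 388, 69, 32) 858.0 [817.7 674.7  62.6 118.  -79.9]
side 80 (256, 257, 39, 34) 929.0 [436.5 243.4  82.4 114.   -0.6]
side 80 (175, 254, 59, 56) 1673.5 [605.2 298.9  86.  185.2  -6. ]
side 80 (156, 211, 31, 46) 1040.5 [763.9 132.5  82.4 218.8  25.7]
side 80 (210, 199, 48, 48) 1201.0 [597.5  45.2  85.5 224.7  -2.7]
side 80 (386, 165, 116, 84) 2537.0 [ -16.1 -190.2  316.3  507.7  -18.6]
side 80 (421, 135, 68, 25) 803.5 [-111.9 -550.8  175.8  311.   -41.3]
```

View pics/st3.png

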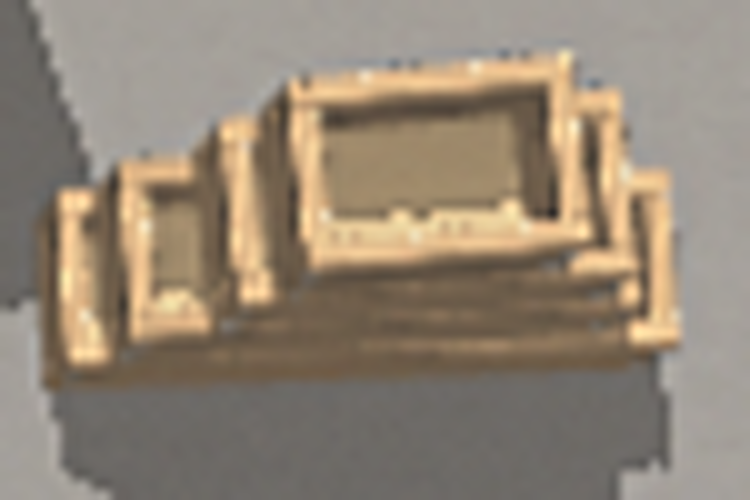

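10x zoom: A's rim runs (287,85)-(572,55)-(590,235)-(308,270). The ends of B, C and D step out below it.

```bash
python3 - <<'E'
from h import *
c=bot.read_camera('top')
P={'A':(.176,[(287,85),(572,55),(590,235),(308,270)]),'B':(.132,[(218,122),(617,90),(635,272),(245,303)]),
'C':(.088,[(118,165),None,(640,305),(135,338)]),'D':(.044,[(60,190),(668,172),(680,345),(75,365)])}
for k,(z,ps) in P.items():
    w=[None if p is None else ray(c,((p[0]+.5)/10-.5+360,(p[1]+.5)/10-.5+115),z)[:2]*1000 for p in ps]
    print(k,[None if x is None else np.round(x,0) for x in w])
    l=(w[0]+w[3])/2
    if k!='C': r=(w[1]+w[2])/2; ctr=(l+r)/2
    else: r=w[2]+ (w[0]-w[3])/2; ctr=(w[0]+w[2])/2
    d=l-r; print(ctr.round(1),np.linalg.norm(d).round(1),np.degrees(np.arctan2(-d[0],d[1])).round(1))
    d2=w[0]-w[3]; print('  yaw from end',np.degrees(np.arctan2(d2[1],d2[0])).round(1),np.linalg.norm(d2).round(1))
s=bot.observe(); print(s['q'])
E
```

```text
A [array([ 614., -160.]), array([ 623., -240.]), array([ 572., -243.]), array([ 562., -165.])]
[ 592.8 -202.2] 79.3 6.6
  yaw from end 5.0 52.2
B [array([ 614., -150.]), array([ 623., -264.]), array([ 571., -268.]), array([ 562., -157.])]
[ 592.5 -209.8] 113.1 4.6
  yaw from end 7.1 52.8
C [array([ 612., -130.]), None, array([ 570., -282.]), array([ 560., -134.])]
[ 590.8 -205.6] 148.4 3.7
  yaw from end 4.4 51.6
D [array([ 614., -120.]), array([ 619., -304.]), array([ 567., -306.]), array([ 561., -124.])]
[ 590.2 -213.3] 183.0 1.8
  yaw from end 3.7 53.5
[-1.40559091e+00  1.23805945e-01  1.65030486e+00  2.57910551e-06
  1.36753941e+00 -8.25698925e-02]
```

Call:
apply_moves(
  targets=[
    [[0,0,0.1],[0.02,0.02,0.06],0.095],
    [[0,0,0.2],[0.06,0.05,0.09],0.095],
    [[0,0,1.43],[0.434,0.428,0.12],0.095],
    [[0,0,1.43],[0.434,0.428,0.12],0.095],
    [[0,0,1.43],[0.434,0.428,0.12],0.095],
    [[0,0,1.43],[0.434,0.428,0.12],0.095],
    [[0,0,1.43],[0.434,0.428,0.12],0.095],
    [[0,0,1.43],[0.434,0.428,0.12],0.095],
  ],
)

```text
time: 1.22
eef_pos: [0.3739, -0.4207, 0.3046]
tool_rot: [2.589, 1.778, 0.0]
wrist_force: [1.1, -0.9, 0.6]
gripper_width: 0.998
```

Call:
apply_moves(
  targets=[
    [[0,0,0.45],[0.21,0.21,0.02],0.095],
    [[0,0,0.45],[0.21,0.21,0.02],0.095],
    [[0,0,0.45],[0.21,0.21,0.02],0.095],
    [[0,0,0.45],[0.21,0.21,0.02],0.095],
    [[0,0,0.45],[0.21,0.21,0.02],0.095],
    [[0,0,0.45],[0.21,0.21,0.02],0.095],
    [[0,0,0.45],[0.21,0.21,0.02],0.095],
    [[0,0,0.45],[0.21,0.21,0.02],0.095],
  ],
)

```text
time: 1.88
eef_pos: [0.5861, -0.2077, 0.3244]
tool_rot: [2.128, 2.311, 0.004]
wrist_force: [-1.1, -1.0, 0.3]
gripper_width: 0.998
```

```bash
cat >> h.py <<'E'
from scipy.spatial.transform import Rotation as Rn
def wrist():
    s=bot.observe(); c=bot.read_camera('wrist'); R=Rn.from_rotvec(s['tool_rot']).as_matrix()
    T=np.eye(4); T[:3,:3]=R; T[:3,3]=s['eef_pos']
    c['camera_from_world']=np.linalg.inv(T@c['mount']); return s,c
def yaw(s):
    R=Rn.from_rotvec(s['tool_rot']).as_matrix(); return np.degrees(np.arctan2(R[1,0],R[0,0]))-90
E
python3 - <<'E'
from h import *
s,c=wrist(); print(s['eef_pos'],yaw(s),s['tool_rot'],s['gripper_width'])
cv2.imwrite('pics/w1.png',c['image'])
E
```

```text
[ 0.58613974 -0.20773633  0.32437293] 4.735719200274588 [2.1275462  2.31108205 0.0040791 ] 0.9977126208606307
```

View pics/w1.png

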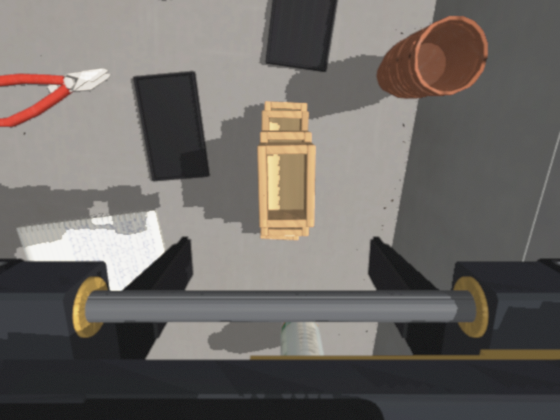

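Wrist view: box A's rim runs from about (258,148) to (313,228), with B and C showing beyond it at rows 100-145. Zooming in to measure.

```bash
python3 - <<'E'
from h import *
im=cv2.imread('pics/w1.png')[95:245,240:335]; cv2.imwrite('pics/w1z.png',cv2.resize(im,None,fx=4,fy=4,interpolation=cv2.INTER_CUBIC))
E
```

```text
(no output)
```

View pics/w1z.png

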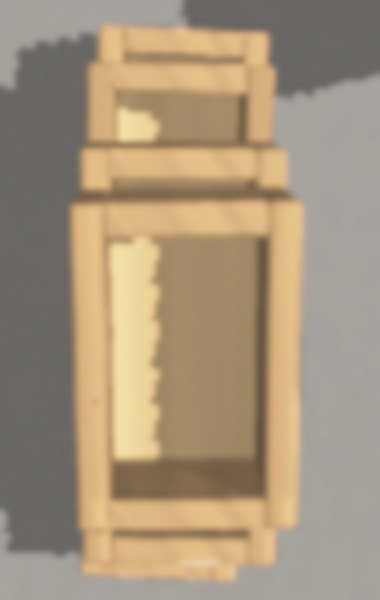

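```bash
cat >> h.py <<'E'
def box(c,pts,z,off,f):
    w=np.array([ray(c,((p[0]+.5)/f-.5+off[0],(p[1]+.5)/f-.5+off[1]),z)[:2]*1000 for p in pts])
    # order: far-left(small x, +y), far-right(large x,+y), near-right, near-left
    d=(w[0]+w[1]-w[2]-w[3])/2; ctr=w.mean(0)
    e=(w[1]+w[2]-w[0]-w[3])/2
    print('ctr',ctr.round(1),'len',np.linalg.norm(d).round(1),'wid',np.linalg.norm(e).round(1),'yaw',np.degrees(np.arctan2(-d[0],d[1])).round(1),np.degrees(np.arctan2(e[1],e[0])).round(1))
E
python3 - <<'E'
from h import *
s,c=wrist()
box(c,[(70,202),(303,198),(296,525),(79,527)],.176,(240,95),4)
# far edges of B,C,D : left corner,right corner
for n,z,a,b in (('B',.132,(80,150),(287,147)),('C',.088,(88,64),(275,66)),('D',.044,(100,28),(270,30))):
    w=[ray(c,((p[0]+.5)/4-.5+240,(p[1]+.5)/4-.5+95),z)[:2]*1000 for p in (a,b)]; print(n,np.round(w,1),np.mean(w,0), np.linalg.norm(w[0]-w[1]))
E
```

```text
ctr [ 590.  -202.4] len 78.8 wid 53.3 yaw 5.2 5.5
B [[ 559.  -156.5]
 [ 612.3 -151.3]] [ 585.69062745 -153.94011892] 53.564990718603326
C [[ 557.4 -134.9]
 [ 610.7 -131. ]] [ 584.03823819 -132.93983557] 53.43846452951986
D [[ 558.2 -123.6]
 [ 611.5 -119.7]] [ 584.8444413 -121.665503 ] 53.495590871055484
```

Call:
apply_moves(
  targets=[
    [[0,0,0.01],[0.005,0.005,-0.04],0.095],
    [[0,0,0.01],[0.005,0.005,-0.08],0.095],
    [[0,0,0.01],[0.005,0.005,-0.12],0.095],
    [[0,0,0.01],[0.005,0.005,-0.15],0.095],
    [[0,0,0.01],[0.005,0.005,-0.175],0.095],
    [[0,0,0.01],[0.005,0.005,-0.186],0.095],
    [[0,0,0.01],[0.005,0.005,-0.186],0.095],
    [[0,0,0.01],[0.005,0.005,-0.186],0.095],
  ],
)

```text
time: 2.65
eef_pos: [0.5875, -0.2084, 0.1387]
tool_rot: [2.124, 2.314, -0.0]
wrist_force: [0.7, -0.2, 0.9]
gripper_width: 0.996
```

```bash
python3 - <<'E'
from h import *
s,c=wrist(); print(s['eef_pos'],yaw(s)); cv2.imwrite('pics/w2.png',c['image'])
E
```

```text
[ 0.58747494 -0.20837058  0.1387143 ] 4.909218079745727
```

View pics/w2.png

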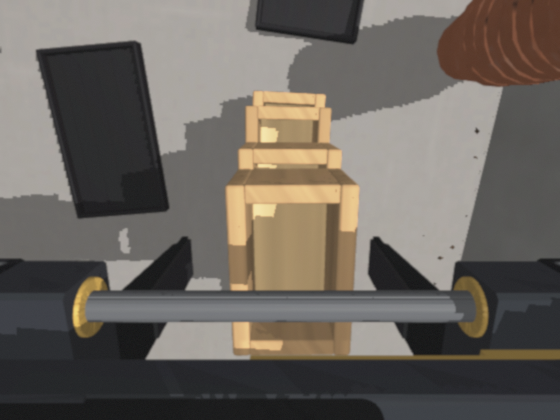

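Fingers straddle box A (rim at columns 228-356, fingers at 190 and 370), so the box sits about 5 mm towards +x. I'll correct that and close.

Call:
apply_moves(
  targets=[
    [[0,0,0.005],[0.005,0.006,0.0],0.095],
    [[0,0,0.005],[0.005,0.006,0.0],0.07],
    [[0,0,0.005],[0.005,0.006,0.0],0.06],
    [[0,0,0.005],[0.005,0.006,0.0],0.04],
    [[0,0,0.005],[0.005,0.006,0.0],0.04],
    [[0,0,0.005],[0.005,0.006,0.0],0.04],
    [[0,0,0.005],[0.005,0.006,0.0],0.04],
    [[0,0,0.005],[0.005,0.006,0.0],0.04],
  ],
)

```text
time: 3.37
eef_pos: [0.5926, -0.2013, 0.138]
tool_rot: [-2.117, -2.321, 0.0]
wrist_force: [0.4, 0.6, 1.9]
gripper_width: 0.565
```

Call:
apply_moves(
  targets=[
    [[0,0,0],[0,0,0.01],0.04],
    [[0,0,0],[0,0,0.03],0.04],
    [[0,0,0],[0,0,0.06],0.04],
    [[0,0,0],[0,0,0.09],0.04],
    [[0,0,-0.02],[-0.02,0.02,0.11],0.04],
    [[0,0,-0.04],[-0.03,0.05,0.11],0.04],
    [[0,0,-0.06],[-0.05,0.08,0.11],0.04],
    [[0,0,-0.09],[-0.06,0.12,0.11],0.04],
  ],
)

```text
time: 4.03
eef_pos: [0.5317, -0.0815, 0.2494]
tool_rot: [2.222, 2.218, 0.0]
wrist_force: [1.5, 0.8, -0.6]
gripper_width: 0.568
```

Call:
apply_moves(
  targets=[
    [[0,0,0],[-0.01,0.04,0],0.04],
    [[0,0,0],[-0.03,0.08,0],0.04],
    [[0,0,0],[-0.04,0.12,0],0.04],
    [[0,0,0],[-0.05,0.16,0],0.04],
    [[0,0,0],[-0.06,0.2,0],0.04],
    [[0,0,0],[-0.08,0.24,0],0.04],
    [[0,0,0],[-0.09,0.28,0],0.04],
    [[0,0,0],[-0.095,0.313,0],0.04],
  ],
)

```text
time: 4.7
eef_pos: [0.4363, 0.2337, 0.2491]
tool_rot: [2.218, 2.224, 0.002]
wrist_force: [1.6, 0.8, -1.0]
gripper_width: 0.568
```

Call:
apply_moves(
  targets=[
    [[0,0,0],[0,0,0],0.04],
    [[0,0,0],[0,0,0],0.04],
  ],
)

```text
time: 4.87
eef_pos: [0.4371, 0.2333, 0.2486]
tool_rot: [2.214, 2.228, 0.0]
wrist_force: [0.8, -0.5, -1.2]
gripper_width: 0.564
```

```bash
python3 - <<'E'
from h import *
s,c=wrist(); print(s['eef_pos'],yaw(s),s['gripper_width']); cv2.imwrite('pics/w3.png',c['image'])
t=bot.read_camera('top'); cv2.imwrite('pics/t3.png',t['image'])
E
```

```text
[0.43710459 0.23325099 0.24864224] 0.35115293226414224 0.5637285205553084
```

View pics/w3.png

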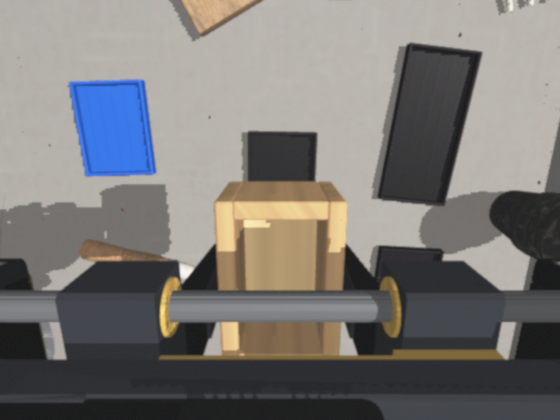

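View pics/t3.png

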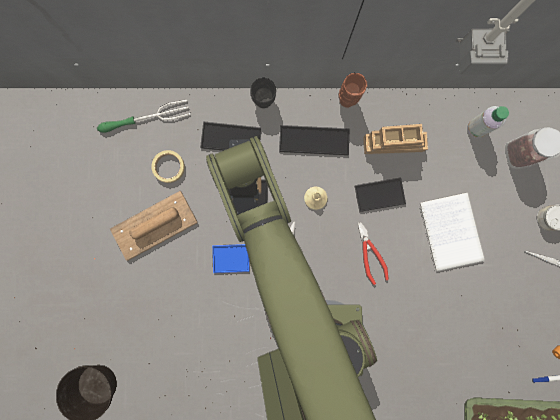

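Wrist view: box held squarely, and tray A's far edge is visible at row 132, columns 248-316. Tray C is fully visible at right. The top view shows the rest of the stack in place. Cross-checking the tray positions.

```bash
python3 - <<'E'
from h import *
s,c=wrist()
print([ray(c,p,.012)[:2].round(4) for p in ((247.5,131.5),(316,131.5))])
m=((c['image'].max(2)<60)*255).astype('uint8'); m[:, :360]=0; m[215:]=0
cs,_=cv2.findContours(m,0,1)
for k in cs:
    if cv2.contourArea(k)>2000: print(cv2.boundingRect(k),np.round(rect(c,k,.012),1))
E
```

```text
[array([0.3995, 0.2838]), array([0.479, 0.284])]
(378, 42, 102, 161) [605.8 289.9  82.3 173.5  -5.8]
```

Call:
apply_moves(
  targets=[
    [[0,0,0],[0.0015,-0.002,-0.04],0.04],
    [[0,0,0],[0.0015,-0.002,-0.08],0.04],
    [[0,0,0],[0.0015,-0.002,-0.12],0.04],
    [[0,0,0],[0.0015,-0.002,-0.15],0.04],
    [[0,0,0],[0.0015,-0.002,-0.18],0.04],
    [[0,0,0],[0.0015,-0.002,-0.2],0.04],
    [[0,0,0],[0.0015,-0.002,-0.212],0.04],
    [[0,0,0],[0.0015,-0.002,-0.22],0.04],
  ],
)

```text
time: 5.68
eef_pos: [0.4389, 0.2281, 0.0265]
tool_rot: [-2.221, -2.22, 0.004]
wrist_force: [-0.3, -0.0, -1.1]
gripper_width: 0.562
```

Call:
apply_moves(
  targets=[
    [[0,0,0],[0,0,-0.007],0.04],
    [[0,0,0],[0,0,-0.013],0.04],
    [[0,0,0],[0,0,-0.013],0.04],
    [[0,0,0],[0,0,-0.013],0.04],
  ],
)

```text
time: 6.02
eef_pos: [0.44, 0.2299, 0.0158]
tool_rot: [2.219, 2.223, 0.002]
wrist_force: [-0.4, 0.1, 0.5]
gripper_width: 0.566
```

Call:
apply_moves(
  targets=[
    [[0,0,0],[-0.001,0,-0.0015],0.05],
    [[0,0,0],[-0.001,0,-0.0015],0.056],
    [[0,0,0],[-0.001,0,-0.0015],0.06],
    [[0,0,0],[-0.001,0,-0.0015],0.07],
    [[0,0,0],[-0.001,0,-0.0015],0.08],
    [[0,0,0],[-0.001,0,-0.0015],0.085],
    [[0,0,0],[-0.001,0,0.0],0.09],
    [[0,0,0],[-0.001,0,0.02],0.09],
  ],
)

```text
time: 6.68
eef_pos: [0.4353, 0.2285, 0.0318]
tool_rot: [-2.217, -2.222, 0.011]
wrist_force: [-0.5, -0.1, -0.1]
gripper_width: 0.915
```

```bash
python3 - <<'E'
from h import *
s,c=wrist(); print(s['eef_pos'],yaw(s),s['gripper_width']); cv2.imwrite('pics/w4.png',c['image'])
E
```

```text
[0.43530256 0.22846009 0.03181354] 0.11473615364714362 0.9148415185992116
```

View pics/w4.png

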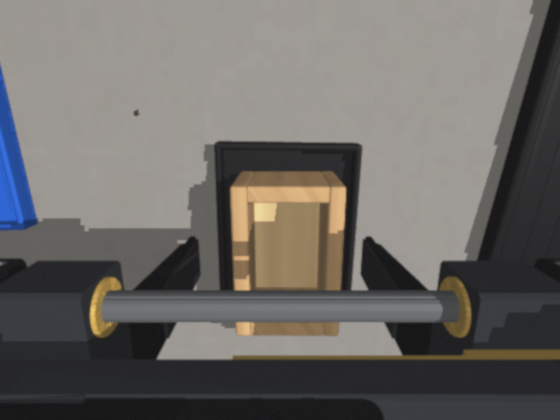

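Box A sits inside tray A's rim. Going back for B.

Call:
apply_moves(
  targets=[
    [[0,0,0],[0,0,0.04],0.09],
    [[0,0,0],[0,0,0.08],0.095],
    [[0,0,0],[0,0,0.12],0.095],
    [[0,0,0],[0,0,0.16],0.095],
    [[0,0,0],[0,0,0.2],0.095],
    [[0,0,0.02],[0.01,-0.03,0.22],0.095],
    [[0,0,0.04],[0.02,-0.06,0.23],0.095],
    [[0,0,0.09],[0.03,-0.1,0.24],0.095],
  ],
)

```text
time: 7.4
eef_pos: [0.4691, 0.1306, 0.2774]
tool_rot: [2.11, 2.324, 0.006]
wrist_force: [1.4, 0.9, -0.3]
gripper_width: 1.0
```

Call:
apply_moves(
  targets=[
    [[0,0,0],[0.123,-0.338,0],0.095],
    [[0,0,0],[0.123,-0.338,0],0.095],
    [[0,0,0],[0.123,-0.338,0],0.095],
    [[0,0,0],[0.123,-0.338,0],0.095],
    [[0,0,0],[0.123,-0.338,0],0.095],
    [[0,0,0],[0.123,-0.338,0],0.095],
    [[0,0,0],[0.123,-0.338,0],0.095],
    [[0,0,0],[0.123,-0.338,0],0.095],
  ],
)

```text
time: 8.07
eef_pos: [0.5826, -0.1851, 0.2748]
tool_rot: [2.117, 2.32, 0.001]
wrist_force: [1.0, -0.1, 0.4]
gripper_width: 0.999
```

Call:
apply_moves(
  targets=[
    [[0,0,0],[0,-0.02,0],0.095],
    [[0,0,0],[0,-0.02,0],0.095],
    [[0,0,0],[0,-0.02,0],0.095],
    [[0,0,0],[0,-0.02,0],0.095],
  ],
)

```text
time: 8.4
eef_pos: [0.5821, -0.2021, 0.2747]
tool_rot: [-2.116, -2.321, -0.001]
wrist_force: [0.3, 0.2, 0.9]
gripper_width: 0.999
```

```bash
python3 - <<'E'
from h import *
s,c=wrist(); print(s['eef_pos'],yaw(s),s['gripper_width']); im=c['image']; cv2.imwrite('pics/w5.png',im)
cv2.imwrite('pics/w5z.png',cv2.resize(im[95:245,230:345],None,fx=4,fy=4,interpolation=cv2.INTER_CUBIC))
E
```

```text
[ 0.58205427 -0.20213864  0.27471876] 5.284243030208501 0.9987156369518084
```

View pics/w5z.png

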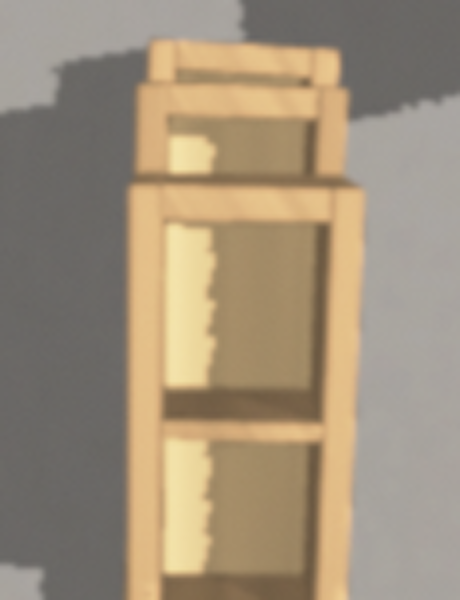

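```bash
cat >> h.py <<'E'
def far(c,a,b,z,L,off,f):
    w=[ray(c,((p[0]+.5)/f-.5+off[0],(p[1]+.5)/f-.5+off[1]),z)[:2]*1000 for p in (a,b)]
    d=w[1]-w[0]; d/=np.linalg.norm(d); n=np.array([-d[1],d[0]])
    print('wid',np.linalg.norm(w[1]-w[0]).round(1),'yaw',np.degrees(np.arctan2(d[1],d[0])).round(1),'ctr',(np.mean(w,0)-n*L/2).round(1),'far',np.round(w,1))
E
python3 - <<'E'
from h import *
s,c=wrist()
o=(230,95)
far(c,(128,185),(363,188),.132,115,o,4)
far(c,(136,86),(350,88),.088,150,o,4)
far(c,(150,40),(340,47),.044,185,o,4)
# side edge directions of B
for p in ((128,185),(126,595),(363,188),(350,595)): print(ray(c,((p[0]+.5)/4-.5+o[0],(p[1]+.5)/4-.5+o[1]),.132)[:2].round(4))
E
```

```text
wid 52.9 yaw 4.7 ctr [ 591.3 -209.3] far [[ 560.3 -154.2]
 [ 613.  -149.9]]
wid 53.9 yaw 4.9 ctr [ 591.6 -205.6] far [[ 558.3 -133.1]
 [ 612.1 -128.5]]
wid 53.4 yaw 3.4 ctr [ 591.3 -211.6] far [[ 559.3 -120.9]
 [ 612.6 -117.7]]
[ 0.5603 -0.1542]
[ 0.5676 -0.2525]
[ 0.613  -0.1499]
[ 0.622  -0.2474]
```

Call:
apply_moves(
  targets=[
    [[0,0,-0.006],[0.01,-0.0075,-0.04],0.095],
    [[0,0,-0.006],[0.01,-0.0075,-0.08],0.095],
    [[0,0,-0.006],[0.01,-0.0075,-0.12],0.095],
    [[0,0,-0.006],[0.01,-0.0075,-0.15],0.095],
    [[0,0,-0.006],[0.01,-0.0075,-0.17],0.095],
    [[0,0,-0.006],[0.01,-0.0075,-0.176],0.095],
    [[0,0,-0.006],[0.01,-0.0075,-0.176],0.095],
    [[0,0,-0.006],[0.01,-0.0075,-0.176],0.095],
  ],
)

```text
time: 9.17
eef_pos: [0.5929, -0.2099, 0.1003]
tool_rot: [2.121, 2.315, 0.001]
wrist_force: [-0.6, 0.1, -0.6]
gripper_width: 0.999
```

Call:
apply_moves(
  targets=[
    [[0,0,0],[-0.001,0,0],0.075],
    [[0,0,0],[-0.001,0,0],0.06],
    [[0,0,0],[-0.001,0,0],0.04],
    [[0,0,0],[-0.001,0,0],0.04],
    [[0,0,0],[-0.001,0,0],0.04],
    [[0,0,0],[-0.001,0,0],0.04],
    [[0,0,0],[-0.001,0,0.01],0.04],
    [[0,0,0],[-0.001,0,0.02],0.04],
  ],
)

```text
time: 9.83
eef_pos: [0.5904, -0.21, 0.1185]
tool_rot: [-2.122, -2.313, 0.001]
wrist_force: [0.4, -0.5, -1.0]
gripper_width: 0.567
```

Call:
apply_moves(
  targets=[
    [[0,0,0],[0,0,0.03],0.04],
    [[0,0,0],[0,0,0.06],0.04],
    [[0,0,0],[-0.01,0,0.09],0.04],
    [[0,0,0.03],[-0.04,0.01,0.11],0.04],
    [[0,0,0.05],[-0.07,0.015,0.11],0.04],
    [[0,0,0.07],[-0.1,0.025,0.11],0.04],
    [[0,0,0.09],[-0.13,0.035,0.11],0.04],
    [[0,0,0.09],[-0.157,0.044,0.11],0.04],
  ],
)

```text
time: 10.5
eef_pos: [0.4326, -0.1659, 0.2299]
tool_rot: [2.016, 2.408, 0.0]
wrist_force: [0.5, -0.7, -0.4]
gripper_width: 0.563
```

Call:
apply_moves(
  targets=[
    [[0,0,0],[0,0,0],0.04],
    [[0,0,0],[0,0,0],0.04],
    [[0,0,0],[0,0,0],0.04],
  ],
)

```text
time: 10.75
eef_pos: [0.4348, -0.1666, 0.23]
tool_rot: [2.016, 2.406, 0.001]
wrist_force: [-0.0, -0.4, -1.5]
gripper_width: 0.566
```

```bash
python3 - <<'E'
from h import *
s,c=wrist(); print(s['eef_pos'],yaw(s),s['gripper_width']); im=c['image']; cv2.imwrite('pics/w6.png',im)
E
```

```text
[ 0.43477544 -0.16664927  0.23003263] 10.075215955436178 0.5660868005057398
```

View pics/w6.png

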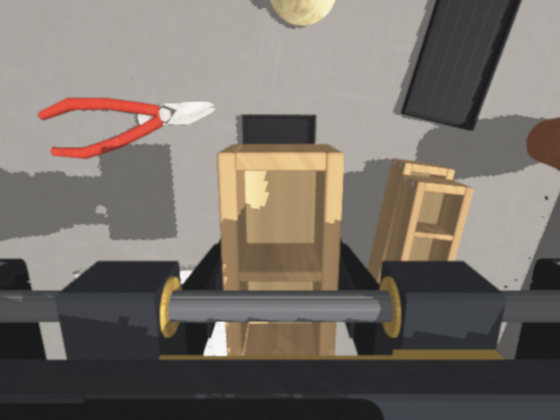

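Box B held, aligned with tray B, whose far edge is at row 114, columns 242-316.

```bash
python3 - <<'E'
from h import *
s,c=wrist()
far(c,(242,114.5),(316,114.5),.012,143,(0,0),1)
# held box far edge relative
z=s['eef_pos'][2]-.011+.044
far(c,(219,149),(342,149),z,115,(0,0),1)
E
```

```text
wid 80.9 yaw 10.1 ctr [ 433.4 -166.8] far [[ 381.  -103.5]
 [ 460.7  -89.3]]
wid 48.6 yaw 10.1 ctr [ 433.8 -164.4] far [[ 399.8 -112.1]
 [ 447.7 -103.6]]
```

The held box's rim appears narrower than expected (48.6 against 54 mm), so it may be tilted or lower than I think. Checking with the side and top views.

```bash
python3 - <<'E'
from h import *
c=bot.read_camera('side'); cv2.imwrite('pics/s6.png',cv2.resize(c['image'][70:250,230:470],None,fx=3.3,fy=3.3,interpolation=cv2.INTER_CUBIC))
im=cv2.imread('pics/w6.png'); cv2.imwrite('pics/w6z.png',cv2.resize(im[105:365,195:365],None,fx=2.2,fy=2.2,interpolation=cv2.INTER_CUBIC))
E
```

```text
(no output)
```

View pics/s6.png

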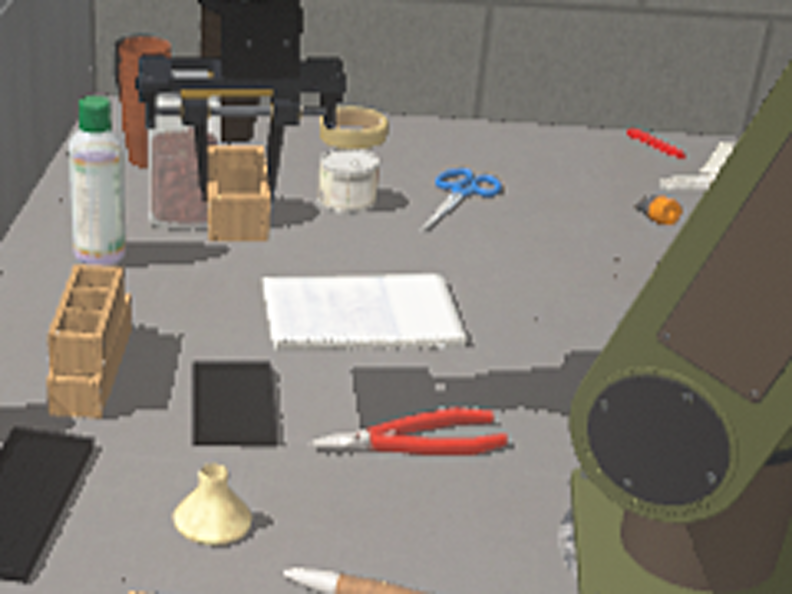

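View pics/w6z.png

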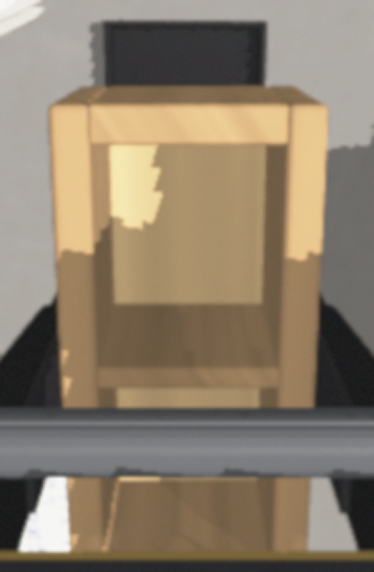

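Side view: box B is level in the gripper, and the narrow reading appeared the same way with A, so it is a systematic wrist camera depth bias. Lowering into tray B.

Call:
apply_moves(
  targets=[
    [[0,0,0],[-0.001,0,-0.04],0.04],
    [[0,0,0],[-0.001,0,-0.08],0.04],
    [[0,0,0],[-0.001,0,-0.12],0.04],
    [[0,0,0],[-0.001,0,-0.15],0.04],
    [[0,0,0],[-0.001,0,-0.175],0.04],
    [[0,0,0],[-0.001,0,-0.195],0.04],
    [[0,0,0],[-0.001,0,-0.203],0.04],
    [[0,0,0],[-0.001,0,-0.207],0.04],
  ],
)

```text
time: 11.57
eef_pos: [0.4314, -0.1654, 0.0214]
tool_rot: [-2.012, -2.402, 0.003]
wrist_force: [-18.4, 9.1, 32.3]
gripper_width: 0.563
```

Call:
apply_moves(
  targets=[
    [[0,0,0],[0,0,-0.003],0.04],
    [[0,0,0],[0,0,-0.006],0.04],
    [[0,0,0],[0,0,-0.006],0.04],
  ],
)

```text
time: 11.82
eef_pos: [0.4316, -0.1663, 0.0202]
tool_rot: [-2.01, -2.402, 0.007]
wrist_force: [-22.5, 8.0, 33.7]
gripper_width: 0.569
```

Contact earlier than expected (33 N). Backing up to look.

Call:
apply_moves(
  targets=[
    [[0,0,0],[0,0,0.01],0.04],
    [[0,0,0],[0,0,0.02],0.04],
    [[0,0,0],[0,0,0.02],0.04],
    [[0,0,0],[0,0,0.02],0.04],
  ],
)

```text
time: 12.15
eef_pos: [0.4345, -0.167, 0.0372]
tool_rot: [2.016, 2.406, 0.001]
wrist_force: [-0.2, -0.3, -1.1]
gripper_width: 0.568
```

```bash
python3 - <<'E'
from h import *
s,c=wrist(); print(s['eef_pos'],yaw(s),s['gripper_width'],s['wrist_force']); im=c['image']; cv2.imwrite('pics/w7.png',im)
c=bot.read_camera('side'); cv2.imwrite('pics/s7.png',cv2.resize(c['image'][110:250,230:430],None,fx=4,fy=4,interpolation=cv2.INTER_CUBIC))
c=bot.read_camera('top'); cv2.imwrite('pics/t7.png',c['image'])
E
```

```text
[ 0.43448112 -0.16698216  0.03719918] 10.08476607540625 0.5684613207823838 [-0.18841358 -0.31169837 -1.09840045]
```

View pics/w7.png

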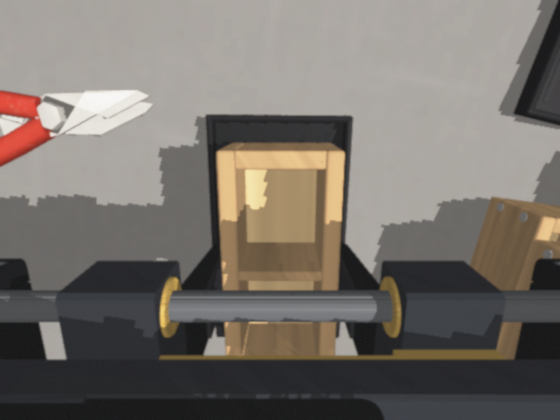

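View pics/s7.png

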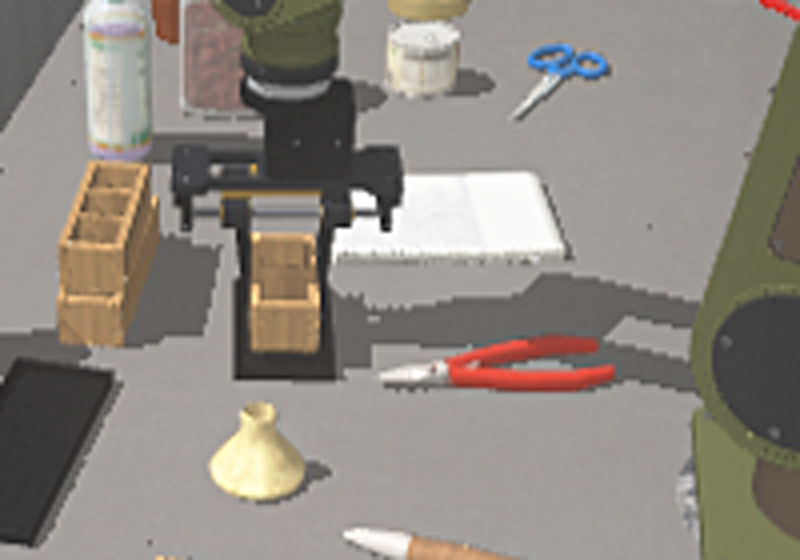

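View pics/t7.png

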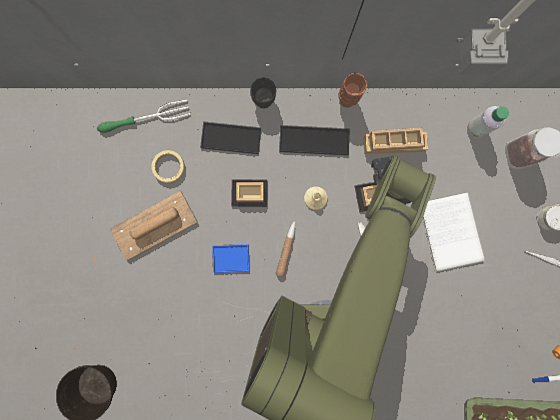

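```bash
python3 - <<'E'
from h import *
c=bot.read_camera('side'); s=bot.observe()
y=np.radians(10.1); d=np.array([-np.sin(y),np.cos(y)]); e=np.array([np.cos(y),np.sin(y)])
ctr=np.array([.4345,-.167])
for z in (.015,.02,.025,.03): 
    print(z,[((proj(c,[*(ctr+d*.0575+k*e*.027),z])+.5-[230,110])*4).round(1) for k in (1,-1)],[((proj(c,[*(ctr+d*.0575+k*e*.027),z+.044])+.5-[230,110])*4).round(1) for k in (1,-1)])
im=c['image'][160:210,270:330]; cv2.imwrite('pics/s8.png',cv2.resize(im,None,fx=12,fy=12,interpolation=cv2.INTER_CUBIC))
E
```

```text
0.015 [array([250.2, 351.8]), array([317.3, 351.8])] [array([250.8, 305.2]), array([319.2, 305.2])]
0.02 [array([250.3, 346.6]), array([317.6, 346.6])] [array([250.9, 299.8]), array([319.5, 299.8])]
0.025 [array([250.3, 341.3]), array([317.8, 341.4])] [array([251. , 294.3]), array([319.7, 294.4])]
0.03 [array([250.4, 336.1]), array([318. , 336.1])] [array([251.1, 288.9]), array([319.9, 288.9])]
```

View pics/s8.png

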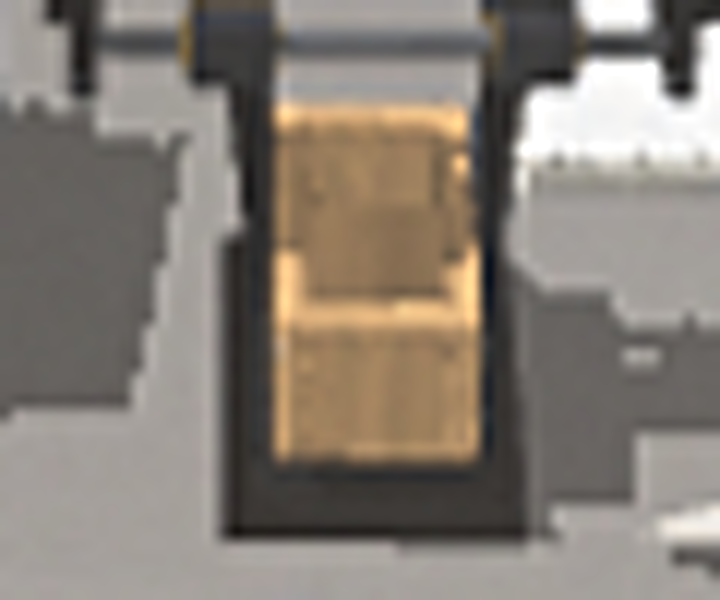

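From the side view the box bottom is about 18-23 mm below the TCP (12 expected), so it was simply touching the tray floor: the box had slid a little in the grip. It is still centred. I'll lower to just above that contact height and release.

Call:
apply_moves(
  targets=[
    [[0,0,0],[0,0,-0.006],0.04],
    [[0,0,0],[0,0,-0.011],0.04],
    [[0,0,0],[0,0,-0.0125],0.04],
    [[0,0,0],[0,0,-0.0125],0.04],
  ],
)

```text
time: 12.68
eef_pos: [0.4322, -0.1659, 0.0221]
tool_rot: [-2.016, -2.406, 0.001]
wrist_force: [0.4, 1.6, -1.5]
gripper_width: 0.571
```

Call:
apply_moves(
  targets=[
    [[0,0,0],[0,0,-0.002],0.04],
    [[0,0,0],[0,0,-0.002],0.04],
  ],
)

```text
time: 12.85
eef_pos: [0.4329, -0.1662, 0.021]
tool_rot: [-2.017, -2.408, 0.0]
wrist_force: [0.3, -1.1, -1.2]
gripper_width: 0.565
```

Call:
apply_moves(
  targets=[
    [[0,0,0],[0,0,-0.002],0.04],
    [[0,0,0],[0,0,-0.002],0.04],
  ],
)

```text
time: 13.02
eef_pos: [0.4334, -0.1665, 0.0202]
tool_rot: [-2.017, -2.408, 0.0]
wrist_force: [-1.2, 1.0, 4.5]
gripper_width: 0.567
```

Call:
apply_moves(
  targets=[
    [[0,0,0],[0,0,0.001],0.05],
    [[0,0,0],[0,0,0.001],0.056],
    [[0,0,0],[0,0,0.001],0.06],
    [[0,0,0],[0,0,0.001],0.07],
    [[0,0,0],[0,0,0.001],0.08],
    [[0,0,0],[0,0,0.003],0.09],
    [[0,0,0],[0,0,0.02],0.09],
    [[0,0,0],[0,0,0.05],0.09],
  ],
)

```text
time: 13.68
eef_pos: [0.4302, -0.1649, 0.0664]
tool_rot: [-2.013, -2.402, 0.003]
wrist_force: [0.1, -0.5, -0.3]
gripper_width: 0.916
```

```bash
python3 - <<'E'
from h import *
s,c=wrist(); print(s['eef_pos'],yaw(s),s['gripper_width'],s['wrist_force']); im=c['image']; cv2.imwrite('pics/w9.png',im)
E
```

```text
[ 0.43022166 -0.16486362  0.06644881] 10.081671295706244 0.9159340314595558 [ 0.08548491 -0.46087026 -0.34484609]
```

View pics/w9.png

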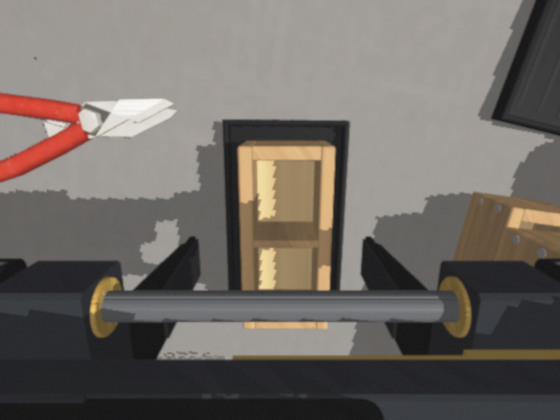

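Box B is in tray B with even margins. On to C.

Call:
apply_moves(
  targets=[
    [[0,0,0],[0,0,0.04],0.095],
    [[0,0,0],[0,0,0.08],0.095],
    [[0,0,0],[0,0,0.12],0.095],
    [[0,0,-0.02],[0.03,0,0.15],0.095],
    [[0,0,-0.05],[0.06,-0.01,0.17],0.095],
    [[0,0,-0.08],[0.09,-0.02,0.17],0.095],
    [[0,0,-0.095],[0.13,-0.03,0.17],0.095],
    [[0,0,-0.095],[0.155,-0.035,0.17],0.095],
  ],
)

```text
time: 14.4
eef_pos: [0.591, -0.2023, 0.2402]
tool_rot: [2.129, 2.307, 0.002]
wrist_force: [-0.4, 0.3, 1.0]
gripper_width: 1.0
```

Call:
apply_moves(
  targets=[
    [[0,0,0],[0,0,0],0.095],
    [[0,0,0],[0,0,0],0.095],
    [[0,0,0],[0,0,0],0.095],
  ],
)

```text
time: 14.65
eef_pos: [0.5876, -0.2011, 0.239]
tool_rot: [-2.129, -2.309, 0.001]
wrist_force: [-0.4, -0.1, -0.5]
gripper_width: 0.998
```

```bash
python3 - <<'E'
from h import *
s,c=wrist(); print(s['eef_pos'],yaw(s),s['gripper_width']); im=c['image']; cv2.imwrite('pics/w10.png',im)
cv2.imwrite('pics/w10z.png',cv2.resize(im[95:245,230:345],None,fx=4,fy=4,interpolation=cv2.INTER_CUBIC))
E
```

```text
[ 0.58756161 -0.20114821  0.23896326] 4.648461407264236 0.9978491718245138
```

View pics/w10z.png

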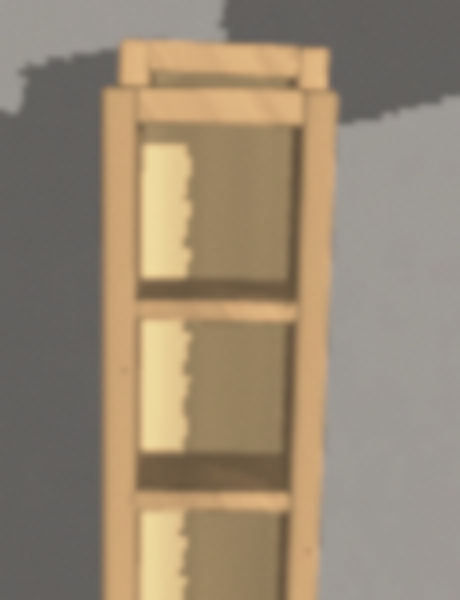

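```bash
python3 - <<'E'
from h import *
s,c=wrist(); o=(230,95)
far(c,(103,90),(339,93),.088,150,o,4)
far(c,(119,40),(331,47),.044,185,o,4)
t=bot.read_camera('top'); cv2.imwrite('pics/t10.png',cv2.resize(t['image'][115:220,340:440],None,fx=6,fy=6,interpolation=cv2.INTER_CUBIC)[:600])
E
```

```text
wid 53.6 yaw 4.0 ctr [ 590.4 -206.3] far [[ 558.5 -133.3]
 [ 612.  -129.6]]
wid 54.3 yaw 2.9 ctr [ 590.5 -212.4] far [[ 558.8 -121.4]
 [ 613.  -118.7]]
```

Call:
apply_moves(
  targets=[
    [[0,0,-0.005],[0.004,-0.005,-0.04],0.095],
    [[0,0,-0.005],[0.004,-0.005,-0.08],0.095],
    [[0,0,-0.005],[0.004,-0.005,-0.12],0.095],
    [[0,0,-0.005],[0.004,-0.005,-0.15],0.095],
    [[0,0,-0.005],[0.004,-0.005,-0.175],0.095],
    [[0,0,-0.005],[0.004,-0.005,-0.187],0.095],
    [[0,0,-0.005],[0.004,-0.005,-0.187],0.095],
    [[0,0,-0.005],[0.004,-0.005,-0.187],0.095],
  ],
)

```text
time: 15.47
eef_pos: [0.5921, -0.2064, 0.0531]
tool_rot: [2.135, 2.304, 0.0]
wrist_force: [0.5, -0.1, -0.4]
gripper_width: 1.001
```

```bash
python3 - <<'E'
from h import *
s,c=wrist(); print(s['eef_pos'],yaw(s),s['gripper_width']); im=c['image']; cv2.imwrite('pics/w11.png',im)
E
```

```text
[ 0.59208033 -0.20641559  0.05312039] 4.3466532111073946 1.0010471234174227
```

View pics/w11.png

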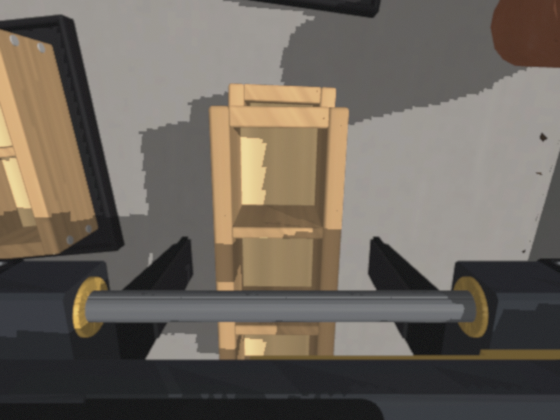

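Fingers straddle box C, with 40-odd pixels clear either side. Closing and lifting gently.

Call:
apply_moves(
  targets=[
    [[0,0,0],[-0.001,0,0],0.075],
    [[0,0,0],[-0.001,0,0],0.06],
    [[0,0,0],[-0.001,0,0],0.04],
    [[0,0,0],[-0.001,0,0],0.03],
    [[0,0,0],[-0.001,0,0],0.03],
    [[0,0,0],[-0.001,0,0],0.03],
    [[0,0,0],[-0.001,0,0],0.03],
    [[0,0,0],[-0.001,0,0.004],0.03],
  ],
)

```text
time: 16.18
eef_pos: [0.5903, -0.206, 0.0554]
tool_rot: [-2.134, -2.303, 0.001]
wrist_force: [0.3, 1.0, -1.4]
gripper_width: 0.566
```

Call:
apply_moves(
  targets=[
    [[0,0,0],[0,0,0.01],0.03],
    [[0,0,0],[0,0,0.025],0.03],
    [[0,0,0],[0,0,0.045],0.03],
    [[0,0,0],[0,0,0.07],0.03],
    [[0,0,0],[0,0,0.1],0.03],
    [[0,0,0],[0,0,0.13],0.03],
    [[0,0,0],[0,0,0.15],0.03],
    [[0,0,0],[0,0,0.16],0.03],
  ],
)

```text
time: 16.85
eef_pos: [0.5927, -0.207, 0.2216]
tool_rot: [2.131, 2.299, 0.004]
wrist_force: [1.0, -0.7, -0.7]
gripper_width: 0.567
```

```bash
python3 - <<'E'
from h import *
s,c=wrist(); print(s['eef_pos'],yaw(s),s['gripper_width']); im=c['image']; cv2.imwrite('pics/w12.png',im)
c=bot.read_camera('side'); cv2.imwrite('pics/s12.png',cv2.resize(c['image'][70:220,200:350],None,fx=4,fy=4,interpolation=cv2.INTER_CUBIC))
E
```

```text
[ 0.59268135 -0.20700239  0.22163464] 4.352676079965036 0.5669751424377808
```

View pics/w12.png

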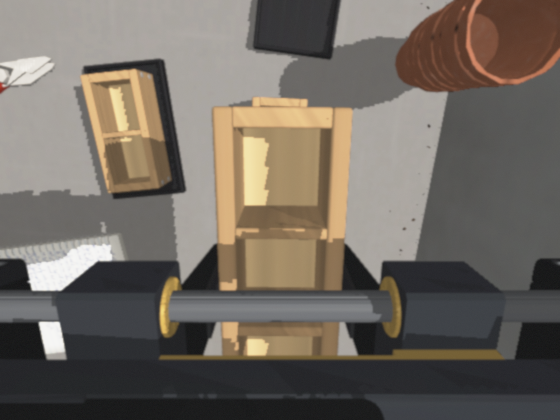

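View pics/s12.png

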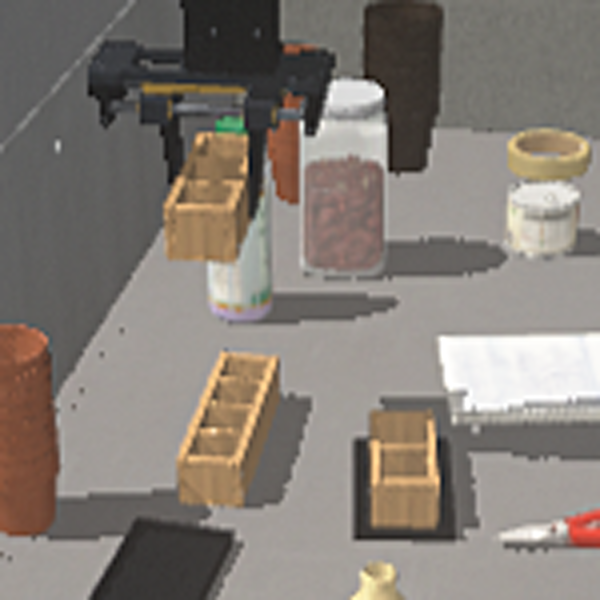

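Call:
apply_moves(
  targets=[
    [[0,0,0],[0,0.02,0],0.03],
    [[0,0,0],[0,0.05,0],0.03],
    [[0,0,-0.03],[0,0.085,0],0.03],
    [[0,0,-0.06],[0,0.12,0],0.03],
    [[0,0,-0.09],[0,0.16,0],0.03],
    [[0,0,-0.12],[0,0.2,0],0.03],
    [[0,0,-0.15],[0,0.24,0],0.03],
    [[0,0,-0.18],[0,0.28,0],0.03],
  ],
)

```text
time: 17.62
eef_pos: [0.5895, 0.0754, 0.2137]
tool_rot: [-2.334, -2.099, 0.005]
wrist_force: [1.2, -0.2, -1.4]
gripper_width: 0.566
```

Call:
apply_moves(
  targets=[
    [[0,0,0],[0,0.04,0],0.03],
    [[0,0,0],[0.005,0.08,0],0.03],
    [[0,0,0],[0.01,0.12,0],0.03],
    [[0,0,0],[0.014,0.16,0],0.03],
    [[0,0,0],[0.014,0.19,0],0.03],
    [[0,0,0],[0.014,0.215,0],0.03],
    [[0,0,0],[0.014,0.215,0],0.03],
    [[0,0,0],[0.014,0.215,0],0.03],
  ],
)

```text
time: 18.28
eef_pos: [0.6037, 0.2894, 0.2134]
tool_rot: [-2.33, -2.105, 0.007]
wrist_force: [0.4, -0.5, -0.6]
gripper_width: 0.568
```

```bash
python3 - <<'E'
from h import *
s,c=wrist(); print(s['eef_pos'],yaw(s),s['gripper_width']); im=c['image']; cv2.imwrite('pics/w13.png',im)
E
```

```text
[0.60374825 0.28942677 0.2134206 ] -5.822148316770281 0.568123659372164
```

View pics/w13.png

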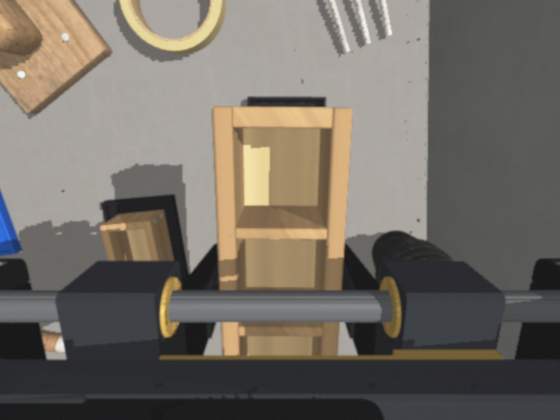

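Box C held over tray C, whose far edge shows at row 98, columns 248-326. The black pot at right is clear of the box and gripper.

```bash
python3 - <<'E'
from h import *
s,c=wrist()
far(c,(247.5,97.5),(326,98),.012,178,(0,0),1)
t=bot.read_camera('top'); print(ray(t,(263,105),0.0), ray(t,(276,93),.1), ray(t,(250,93),.1))
E
```

```text
wid 81.3 yaw -6.2 ctr [609.2 287. ] far [[578.5 379.9]
 [659.3 371.1]]
[0.7142841  0.18907237 0.        ] [0.72242866 0.14946069 0.1       ] [0.72244293 0.22542154 0.1       ]
```

Call:
apply_moves(
  targets=[
    [[0,0,0],[0.004,-0.0015,-0.03],0.03],
    [[0,0,0],[0.004,-0.0015,-0.065],0.03],
    [[0,0,0],[0.004,-0.0015,-0.1],0.03],
    [[0,0,0],[0.004,-0.0015,-0.13],0.03],
    [[0,0,0],[0.004,-0.0015,-0.155],0.03],
    [[0,0,0],[0.004,-0.0015,-0.175],0.03],
    [[0,0,0],[0.004,-0.0015,-0.183],0.03],
    [[0,0,0],[0.004,-0.0015,-0.183],0.03],
  ],
)

```text
time: 19.1
eef_pos: [0.6073, 0.2852, 0.0303]
tool_rot: [-2.334, -2.1, 0.008]
wrist_force: [-0.4, -0.2, -0.6]
gripper_width: 0.565
```

Call:
apply_moves(
  targets=[
    [[0,0,0],[0,0,-0.004],0.03],
    [[0,0,0],[0,0,-0.006],0.03],
    [[0,0,0],[0,0,-0.006],0.03],
  ],
)

```text
time: 19.35
eef_pos: [0.6101, 0.2873, 0.0289]
tool_rot: [2.334, 2.102, 0.004]
wrist_force: [-0.9, -0.4, -1.0]
gripper_width: 0.569
```

Call:
apply_moves(
  targets=[
    [[0,0,0],[-0.001,0,-0.004],0.03],
    [[0,0,0],[-0.001,0,-0.005],0.03],
    [[0,0,0],[-0.001,0,-0.005],0.03],
    [[0,0,0],[-0.001,0,-0.005],0.03],
  ],
)

```text
time: 19.68
eef_pos: [0.6081, 0.2873, 0.0225]
tool_rot: [2.334, 2.103, 0.0]
wrist_force: [-0.4, -0.2, -1.9]
gripper_width: 0.567
```

```bash
python3 - <<'E'
from h import *
s,c=wrist(); print(s['eef_pos'],yaw(s),s['wrist_force']); cv2.imwrite('pics/w14.png',c['image'])
c=bot.read_camera('side'); cv2.imwrite('pics/s14.png',cv2.resize(c['image'][220:320,160:290],None,fx=6,fy=6,interpolation=cv2.INTER_CUBIC))
E
```

```text
[0.60808985 0.28727526 0.02250915] -5.949043069805853 [-0.3600071  -0.20636999 -1.88658158]
```

View pics/s14.png

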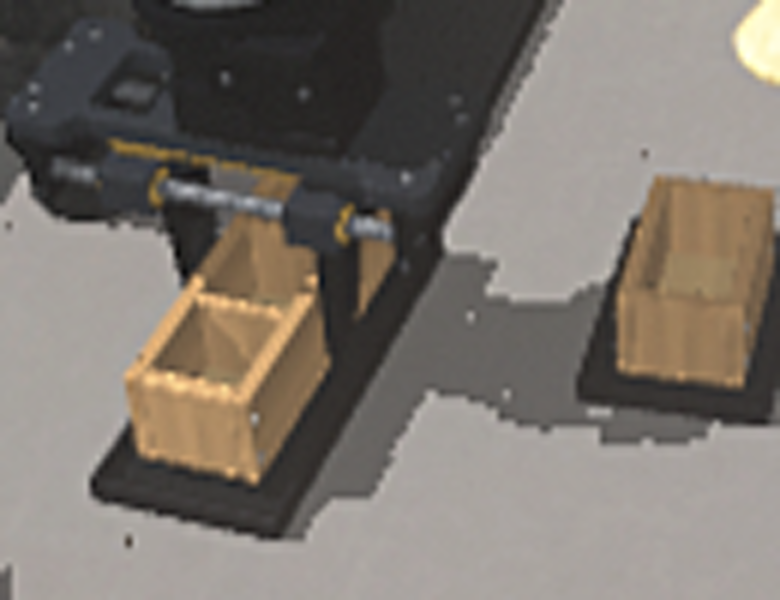

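Side view: box C level inside tray C's outline, and A flat in its tray. Lowering the last few millimetres.

Call:
apply_moves(
  targets=[
    [[0,0,0],[0,0,-0.003],0.03],
    [[0,0,0],[0,0,-0.004],0.03],
    [[0,0,0],[0,0,-0.004],0.03],
  ],
)

```text
time: 20.03
eef_pos: [0.6077, 0.2871, 0.0178]
tool_rot: [-2.334, -2.103, 0.001]
wrist_force: [-0.8, -1.4, -2.0]
gripper_width: 0.565
```

Call:
apply_moves(
  targets=[
    [[0,0,0],[0,0,-0.001],0.03],
    [[0,0,0],[0,0,-0.002],0.03],
    [[0,0,0],[0,0,-0.002],0.03],
  ],
)

```text
time: 20.28
eef_pos: [0.608, 0.2871, 0.0161]
tool_rot: [-2.334, -2.103, 0.001]
wrist_force: [0.4, -0.1, -0.9]
gripper_width: 0.566
```

Call:
apply_moves(
  targets=[
    [[0,0,0],[0,0,-0.001],0.05],
    [[0,0,0],[0,0,-0.001],0.056],
    [[0,0,0],[0,0,-0.001],0.06],
    [[0,0,0],[0,0,-0.001],0.07],
    [[0,0,0],[0,0,-0.001],0.08],
    [[0,0,0],[0,0,0.003],0.09],
    [[0,0,0],[0,0,0.02],0.09],
    [[0,0,0],[0,0,0.05],0.09],
  ],
)

```text
time: 20.95
eef_pos: [0.6052, 0.286, 0.0628]
tool_rot: [-2.332, -2.101, 0.012]
wrist_force: [0.9, -0.1, 0.2]
gripper_width: 0.913
```

```bash
python3 - <<'E'
from h import *
s,c=wrist(); print(s['eef_pos'],yaw(s),s['gripper_width'],s['wrist_force']); im=c['image']; cv2.imwrite('pics/w15.png',im)
E
```

```text
[0.60517802 0.28601411 0.06278796] -5.9607129753485 0.9130183572745725 [ 0.92572252 -0.11163004  0.23212853]
```

View pics/w15.png

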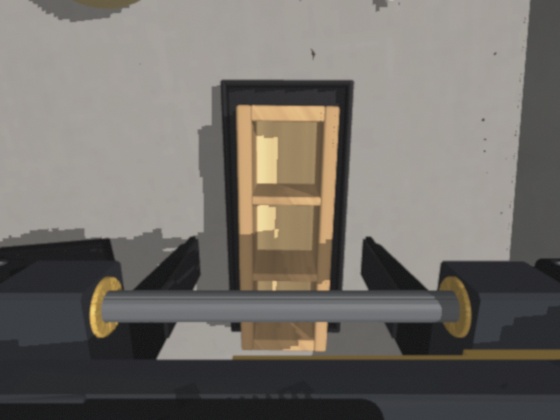

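Box C is in tray C. On to D.

Call:
apply_moves(
  targets=[
    [[0,0,0],[0,0,0.04],0.095],
    [[0,0,0],[0,0,0.08],0.095],
    [[0,0,0],[0,0,0.12],0.095],
    [[0,0,0.02],[0,-0.03,0.15],0.095],
    [[0,0,0.05],[-0.005,-0.07,0.17],0.095],
    [[0,0,0.1],[-0.01,-0.11,0.17],0.095],
    [[0,0,0.155],[-0.015,-0.15,0.17],0.095],
    [[0,0,0.155],[-0.017,-0.19,0.17],0.095],
  ],
)

```text
time: 21.67
eef_pos: [0.5909, 0.0958, 0.2382]
tool_rot: [2.159, 2.279, 0.003]
wrist_force: [0.2, -0.6, -0.3]
gripper_width: 1.003
```

Call:
apply_moves(
  targets=[
    [[0,0,0],[0,-0.04,0],0.095],
    [[0,0,0],[0,-0.08,0],0.095],
    [[0,0,0],[0,-0.12,0],0.095],
    [[0,0,0],[0,-0.16,0],0.095],
    [[0,0,0],[0,-0.2,0],0.095],
    [[0,0,0],[0,-0.24,0],0.095],
    [[0,0,0],[0,-0.28,0],0.095],
    [[0,0,0],[0,-0.31,0],0.095],
  ],
)

```text
time: 22.33
eef_pos: [0.5908, -0.216, 0.237]
tool_rot: [2.165, 2.274, -0.0]
wrist_force: [-0.4, 0.2, 0.6]
gripper_width: 0.997
```

Call:
apply_moves(
  targets=[
    [[0,0,0],[0,0,-0.03],0.095],
    [[0,0,0],[0,0,-0.03],0.095],
    [[0,0,0],[0,0,-0.03],0.095],
  ],
)

```text
time: 22.58
eef_pos: [0.5898, -0.2125, 0.2045]
tool_rot: [-2.162, -2.274, 0.002]
wrist_force: [-0.5, 0.3, 0.6]
gripper_width: 1.0
```

```bash
python3 - <<'E'
from h import *
s,c=wrist(); print(s['eef_pos'],yaw(s),s['gripper_width']); im=c['image']; cv2.imwrite('pics/w16.png',im)
cv2.imwrite('pics/w16z.png',cv2.resize(im[75:225,230:345],None,fx=4,fy=4,interpolation=cv2.INTER_CUBIC))
t=bot.read_camera('top'); cv2.imwrite('pics/t16.png',t['image'])
E
```

```text
[ 0.58981296 -0.21245222  0.20448237] 2.8850088918497505 0.9995400916801791
```

View pics/w16z.png

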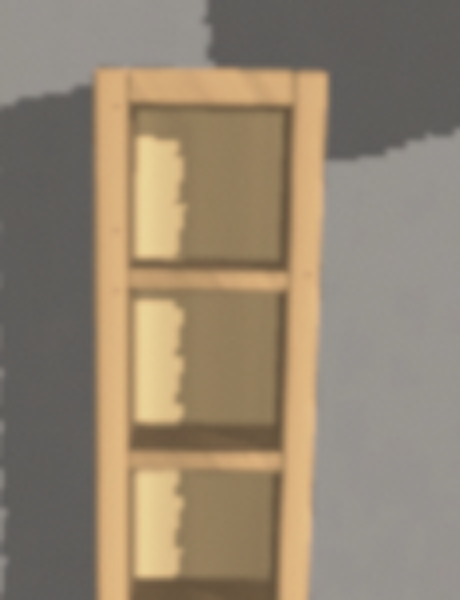

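View pics/t16.png

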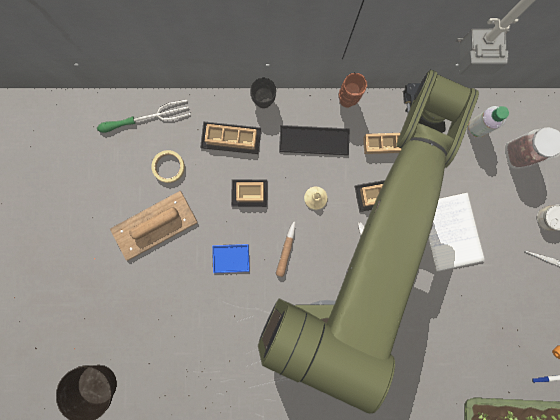

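Top view: A and C sit inside their trays; rose (316,198) and tape (168,166) are unmoved. The zoom shows D's far edge from (94,69) to (329,73).

```bash
python3 - <<'E'
from h import *
s,c=wrist(); o=(230,75)
far(c,(94,69),(329,73),.044,185,o,4)
p=[ray(c,((q[0]+.5)/4-.5+o[0],(q[1]+.5)/4-.5+o[1]),.044)[:2]*1000 for q in ((94,69),(98,598),(329,73),(308,598))]
for a,b in (p[:2],p[2:]): d=a-b; print(np.degrees(np.arctan2(-d[0],d[1])))
E
```

```text
wid 54.3 yaw 2.1 ctr [ 591.7 -212.8] far [[ 561.2 -121.3]
 [ 615.4 -119.3]]
2.276412084019907
2.022108722193855
```

Call:
apply_moves(
  targets=[
    [[0,0,-0.01],[0.0015,0,-0.04],0.095],
    [[0,0,-0.01],[0.0015,0,-0.08],0.095],
    [[0,0,-0.01],[0.0015,0,-0.12],0.095],
    [[0,0,-0.01],[0.0015,0,-0.15],0.095],
    [[0,0,-0.01],[0.0015,0,-0.175],0.095],
    [[0,0,-0.01],[0.0015,0,-0.187],0.095],
    [[0,0,-0.01],[0.0015,0,-0.192],0.095],
    [[0,0,-0.01],[0.0015,0,-0.192],0.095],
  ],
)

```text
time: 23.4
eef_pos: [0.593, -0.2124, 0.0146]
tool_rot: [2.174, 2.267, 0.0]
wrist_force: [0.5, -0.1, -0.6]
gripper_width: 0.999
```

Call:
apply_moves(
  targets=[
    [[0,0,0],[0,0,-0.001],0.075],
    [[0,0,0],[0,0,-0.001],0.06],
    [[0,0,0],[0,0,-0.001],0.04],
    [[0,0,0],[0,0,-0.001],0.03],
    [[0,0,0],[0,0,-0.001],0.03],
    [[0,0,0],[0,0,-0.001],0.03],
    [[0,0,0],[0,0,-0.001],0.03],
    [[0,0,0],[0,0,0.003],0.03],
  ],
)

```text
time: 24.07
eef_pos: [0.5918, -0.2125, 0.0165]
tool_rot: [-2.174, -2.265, 0.001]
wrist_force: [-0.1, 0.6, -1.2]
gripper_width: 0.57
```

Call:
apply_moves(
  targets=[
    [[0,0,0],[0,0,0.01],0.03],
    [[0,0,0],[0,0,0.025],0.03],
    [[0,0,0],[0,0,0.045],0.03],
    [[0,0,0],[0,0,0.075],0.03],
    [[0,0,0],[0,0,0.105],0.03],
    [[0,0,0],[0,0,0.14],0.03],
    [[0,0,0],[0,0,0.17],0.03],
    [[0,0,0],[0,0,0.19],0.03],
  ],
)

```text
time: 24.73
eef_pos: [0.594, -0.2134, 0.2136]
tool_rot: [2.171, 2.262, 0.004]
wrist_force: [0.1, -0.1, -0.9]
gripper_width: 0.565
```

Call:
apply_moves(
  targets=[
    [[0,0,0],[0,0.02,0],0.03],
    [[0,0,-0.02],[0,0.05,0],0.03],
    [[0,0,-0.04],[0.003,0.085,0],0.03],
    [[0,0,-0.06],[0.005,0.12,0],0.03],
    [[0,0,-0.09],[0.007,0.16,0],0.03],
    [[0,0,-0.09],[0.009,0.2,0],0.03],
    [[0,0,-0.09],[0.009,0.23,0],0.03],
    [[0,0,-0.09],[0.009,0.246,0],0.03],
  ],
)

```text
time: 25.4
eef_pos: [0.6015, 0.0367, 0.2092]
tool_rot: [2.272, 2.169, 0.003]
wrist_force: [0.0, -0.6, -0.1]
gripper_width: 0.565
```

Call:
apply_moves(
  targets=[
    [[0,0,0],[0,0,0],0.03],
    [[0,0,0],[0,0,0],0.03],
    [[0,0,0],[0,0,0],0.03],
  ],
)

```text
time: 25.65
eef_pos: [0.6018, 0.0326, 0.2084]
tool_rot: [2.275, 2.165, 0.001]
wrist_force: [0.5, -0.2, -1.7]
gripper_width: 0.564
```

```bash
python3 - <<'E'
from h import *
s,c=wrist(); print(s['eef_pos'],yaw(s),s['gripper_width']); im=c['image']; cv2.imwrite('pics/w17.png',im)
c=bot.read_camera('side'); cv2.imwrite('pics/s17.png',cv2.resize(c['image'][100:300,150:350],None,fx=3,fy=3,interpolation=cv2.INTER_CUBIC))
E
```

```text
[0.60176772 0.03262542 0.20836551] -2.818315661740087 0.5639213839310944
```

View pics/w17.png

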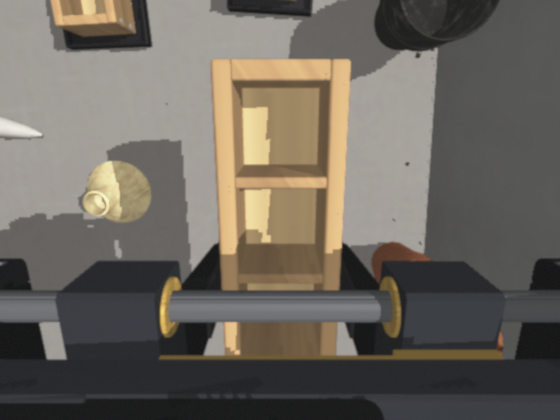

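View pics/s17.png

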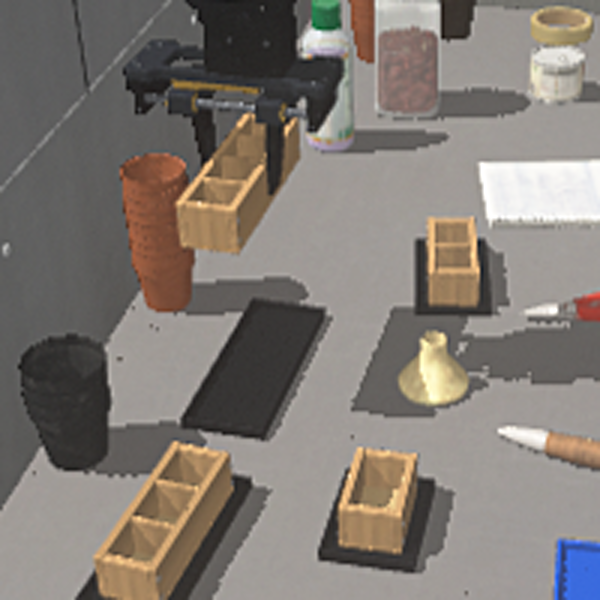

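Side view: D is level above tray D. A tall terracotta pot stack stands beside it, so I'm checking clearance before descending.

```bash
python3 - <<'E'
from h import *
c=bot.read_camera('side'); t=bot.read_camera('top')
print('base front',ray(c,(150+167/3,100+310/3),0))
# rim center top via two views
o=[];D=[]
for cam,p in ((c,(150+155/3,100+168/3)),(t,None)):
    if p is None: continue
b=ray(c,(150+155/3,100+168/3),0.12),ray(c,(150+155/3,100+168/3),0.16); print(b)
b=t['image'][60:120,320:390]; cv2.imwrite('pics/t17.png',cv2.resize(b,None,fx=8,fy=8,interpolation=cv2.INTER_CUBIC))
E
```

```text
base front [ 0.72208465 -0.04524842  0.        ]
(array([ 0.75327053, -0.13683608,  0.12      ]), array([ 0.72420903, -0.06520414,  0.16      ]))
```

View pics/t17.png

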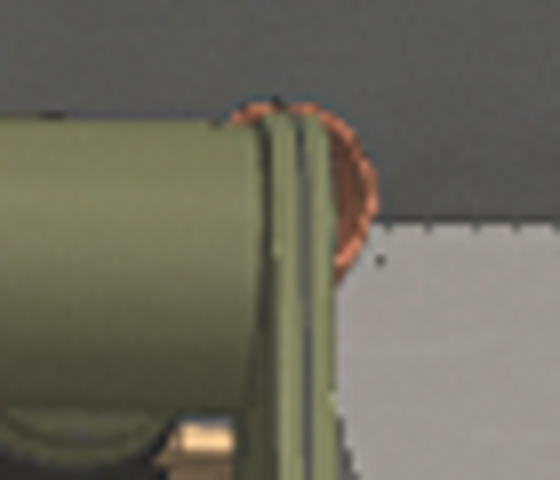

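Pot stack is at about (0.725, -0.067), 0.16 m tall and roughly 25 mm clear of the gripper body in y. The alignment with tray D is within 1 mm. Descending.

Call:
apply_moves(
  targets=[
    [[0,0,0],[-0.001,0,-0.03],0.03],
    [[0,0,0],[-0.001,0,-0.065],0.03],
    [[0,0,0],[-0.001,0,-0.1],0.03],
    [[0,0,0],[-0.001,0,-0.13],0.03],
    [[0,0,0],[-0.001,0,-0.155],0.03],
    [[0,0,0],[-0.001,0,-0.17],0.03],
    [[0,0,0],[-0.001,0,-0.175],0.03],
    [[0,0,0],[-0.001,0,-0.175],0.03],
  ],
)

```text
time: 26.52
eef_pos: [0.5994, 0.0325, 0.0306]
tool_rot: [-2.275, -2.163, 0.004]
wrist_force: [0.2, 0.1, -0.1]
gripper_width: 0.568
```

Call:
apply_moves(
  targets=[
    [[0,0,0],[0,0,-0.003],0.03],
    [[0,0,0],[0,0,-0.006],0.03],
    [[0,0,0],[0,0,-0.006],0.03],
  ],
)

```text
time: 26.77
eef_pos: [0.6015, 0.033, 0.0275]
tool_rot: [2.274, 2.165, 0.002]
wrist_force: [0.0, -0.3, -0.4]
gripper_width: 0.567
```

```bash
python3 - <<'E'
from h import *
s,c=wrist(); print(s['eef_pos'],yaw(s),s['wrist_force']); cv2.imwrite('pics/w18.png',c['image'])
c=bot.read_camera('side'); cv2.imwrite('pics/s18.png',cv2.resize(c['image'][130:260,180:310],None,fx=4.6,fy=4.6,interpolation=cv2.INTER_CUBIC))
E
```

```text
[0.60149708 0.03299134 0.0274895 ] -2.8209443957195504 [ 0.03566247 -0.28356791 -0.36293286]
```

View pics/w18.png

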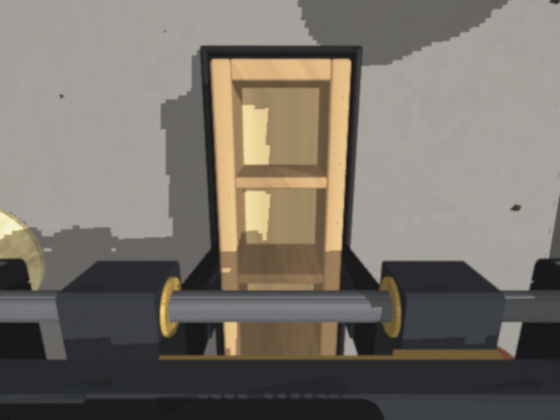

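View pics/s18.png

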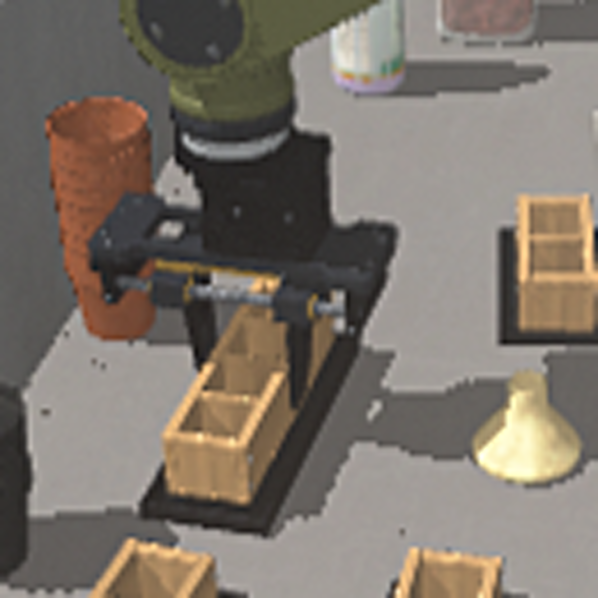

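Box D lies centred in tray D's outline, and the pots are untouched. Checking the tray's far edge numerically, then lowering.

```bash
python3 - <<'E'
from h import *
s,c=wrist()
far(c,(203.5,47.5),(360,47.5),.012,213,(0,0),1)
far(c,(203.5,47.5),(360,47.5),.004,213,(0,0),1)
E
```

```text
wid 77.8 yaw -2.7 ctr [601.5  31.5] far [[567.8 139.7]
 [645.5 136. ]]
wid 81.2 yaw -2.7 ctr [601.6  32.8] far [[566.2 141.1]
 [647.3 137.3]]
```

Call:
apply_moves(
  targets=[
    [[0,0,0],[0,0,-0.003],0.03],
    [[0,0,0],[0,0,-0.005],0.03],
    [[0,0,0],[0,0,-0.005],0.03],
  ],
)

```text
time: 27.17
eef_pos: [0.6002, 0.0332, 0.0209]
tool_rot: [-2.275, -2.166, 0.001]
wrist_force: [0.4, 0.0, -1.8]
gripper_width: 0.569
```

Call:
apply_moves(
  targets=[
    [[0,0,0],[0,0,-0.001],0.03],
    [[0,0,0],[0,0,-0.002],0.03],
    [[0,0,0],[0,0,-0.002],0.03],
  ],
)

```text
time: 27.42
eef_pos: [0.6004, 0.0332, 0.0191]
tool_rot: [-2.275, -2.166, 0.001]
wrist_force: [-0.1, 0.0, -2.4]
gripper_width: 0.566
```

Call:
apply_moves(
  targets=[
    [[0,0,0],[0,0,-0.002],0.03],
    [[0,0,0],[0,0,-0.002],0.03],
  ],
)

```text
time: 27.58
eef_pos: [0.601, 0.0332, 0.0176]
tool_rot: [2.275, 2.166, 0.001]
wrist_force: [0.3, 0.3, -0.2]
gripper_width: 0.57
```

Call:
apply_moves(
  targets=[
    [[0,0,0],[0,0,0],0.05],
    [[0,0,0],[0,0,0],0.056],
    [[0,0,0],[0,0,0],0.06],
    [[0,0,0],[0,0,0],0.07],
    [[0,0,0],[0,0,0],0.08],
    [[0,0,0],[0,0,0.003],0.09],
    [[0,0,0],[0,0,0.02],0.09],
    [[0,0,0],[0,0,0.05],0.09],
  ],
)

```text
time: 28.25
eef_pos: [0.5973, 0.0332, 0.0639]
tool_rot: [-2.271, -2.162, 0.009]
wrist_force: [0.1, 0.4, 0.6]
gripper_width: 0.914
```

Call:
apply_moves(
  targets=[
    [[0,0,0],[0,0,0.04],0.09],
    [[0,0,0],[0,0,0.08],0.09],
    [[0,0,0],[0,0,0.12],0.09],
    [[0,0,0],[0,0,0.16],0.09],
    [[0,0,0],[-0.02,-0.03,0.2],0.09],
    [[0,0,0],[-0.05,-0.06,0.22],0.09],
    [[0,0,0],[-0.09,-0.08,0.22],0.09],
    [[0,0,0],[-0.13,-0.1,0.22],0.09],
  ],
)

```text
time: 28.92
eef_pos: [0.4884, -0.0585, 0.2898]
tool_rot: [2.271, 2.164, 0.004]
wrist_force: [-0.0, -0.6, 0.2]
gripper_width: 0.947
```

Call:
apply_moves(
  targets=[
    [[0,0,0],[-0.01,-0.04,0],0.09],
    [[0,0,0],[-0.02,-0.08,0],0.09],
    [[0,0,0],[-0.03,-0.12,0],0.09],
    [[0,0,0],[-0.04,-0.16,0],0.09],
    [[0,0,0],[-0.05,-0.2,0],0.09],
    [[0,0,0],[-0.06,-0.24,0],0.09],
    [[0,0,0],[-0.08,-0.28,0],0.09],
    [[0,0,0],[-0.1,-0.32,0],0.09],
  ],
)

```text
time: 29.58
eef_pos: [0.3901, -0.3736, 0.2868]
tool_rot: [2.275, 2.166, 0.0]
wrist_force: [0.5, -0.1, -0.4]
gripper_width: 0.947
```

```bash
python3 - <<'E'
from h import *
s=bot.observe(); print(s['time'],s['eef_pos'])
c=bot.read_camera('side'); cv2.imwrite('pics/s20.png',cv2.resize(c['image'][150:310,150:350],None,fx=3.7,fy=3.7,interpolation=cv2.INTER_CUBIC))
t=bot.read_camera('top'); cv2.imwrite('pics/t20.png',cv2.resize(t['image'][80:230,140:440],None,fx=2.6,fy=2.6,interpolation=cv2.INTER_CUBIC))
im=t['image'].astype(int)
trays={'A':(438.8,230.7,108,0),'B':(433.5,-166.5,143,10.1),'C':(608,288,178,-6.1),'D':(601.2,32.8,213,-2.8)}
L={'A':80,'B':115,'C':150,'D':185}
hsv=cv2.cvtColor(t['image'],cv2.COLOR_BGR2HSV)
m=((im[:,:,2]-im[:,:,0]>25)*255).astype('uint8')
cs,_=cv2.findContours(m,0,1)
for k in cs:
    if cv2.contourArea(k)>300 and cv2.boundingRect(k)[1]>100: print(cv2.boundingRect(k),np.round(rect(t,k,.048),1))
E
```

```text
29.5833 [ 0.39005379 -0.37364707  0.2868466 ]
(471, 403, 89, 17) [-1.941e+02 -5.316e+02  4.420e+01  2.537e+02 -3.000e-01]
(263, 342, 50, 50) [-69.2 118.   57.9 154.5  41.6]
(247, 326, 54, 50) [-19.7 157.2  62.3 161.1  40.1]
(329, 305, 33, 21) [ 77.7 -49.6  57.1  93.1  -0.2]
(363, 239, 26, 46) [ 233.5 -134.6   65.2  130.2  -72.1]
(277, 215, 235, 205) [  52.5 -220.5  215.   811.8   42.3]
(491, 203, 39, 33) [ 348.4 -546.8   46.3  120.7  -43.7]
(110, 191, 87, 69) [339.9 511.4 110.1 236.1  28.6]
(304, 186, 24, 24) [420.6  32.8  67.   67.6  44.7]
(236, 182, 28, 19) [ 4.403e+02  2.284e+02  5.370e+01  8.020e+01 -1.000e-01]
(360, 181, 44, 25) [ 433.4 -163.2   56.5  123.1   10.1]
(486, 156, 74, 57) [ 412.7 -608.1  129.1  251.9   41.3]
(151, 150, 33, 33) [515.7 473.8  95.   96.5 -89.2]
(284, 127, 63, 23) [598.8  33.4  62.  186.5  -2.9]
(204, 124, 53, 25) [606.1 286.8  61.4 152.3  -6.7]
```

View pics/s20.png

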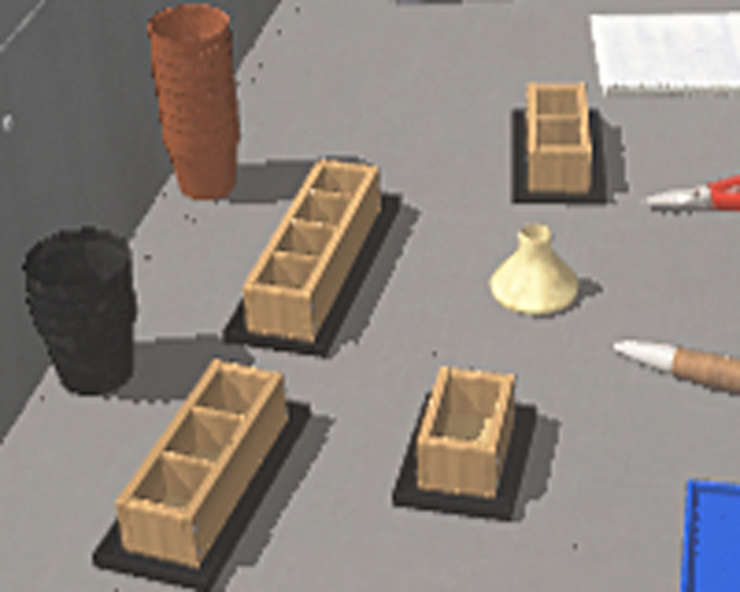

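View pics/t20.png

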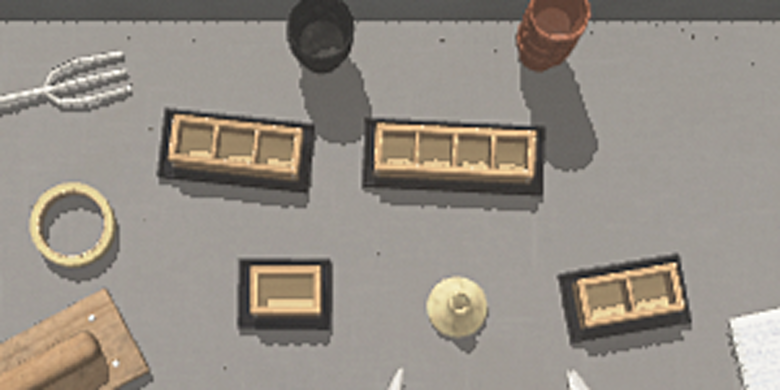

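All four boxes look seated. Box B looks off-centre in the top view, probably from parallax, so I'll check it by numbers.

```bash
python3 - <<'E'
from h import *
t=bot.read_camera('top'); cv2.imwrite('pics/b21.png',cv2.resize(t['image'][172:217,348:412],None,fx=12,fy=12,interpolation=cv2.INTER_CUBIC))
E
```

```text
(no output)
```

View pics/b21.png

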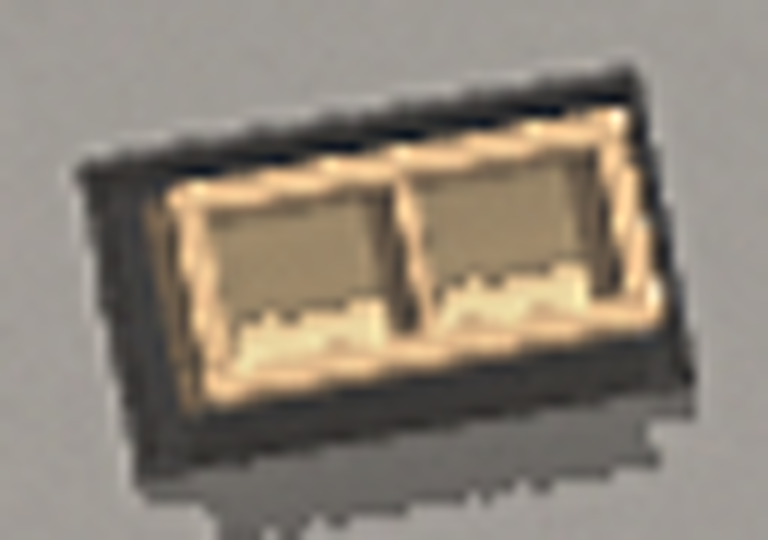

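```bash
python3 - <<'E'
from h import *
t=bot.read_camera('top')
# order far-left(small x,+y), far-right(large x,+y), near-right, near-left
box(t,[(207,405),(168,186),(628,106),(660,325)],.048,(348,172),12)
box(t,[(140,480),(80,168),(632,70),(690,385)],.010,(348,172),12)
E
```

```text
ctr [ 434.1 -165.5] len 115.3 wid 55.1 yaw 9.8 7.9
ctr [ 433.2 -165.5] len 142.4 wid 81.0 yaw 9.8 9.4
```

B is within 1 mm of its tray's centre, with its rim at the right height. The others fit as well, so I'm handing in.

```bash
python3 -c "
from workcell import bot
print(bot.finish_job())"
```

```text
the job is handed in; nothing more can be done
None
```

I took the stack apart from the top down and set each box in its own tray, shortest to longest (A, B, C, D). I handed the job in at about 30 s, with the gripper open and clear of everything.

**Last checks:**
- The side and top pictures show all four boxes upright and flat inside the matching trays.
- By measurement, each box centre is within about 3 mm of its tray centre, against about 10 mm of room. B is about 1 mm off.
- The rose, tape and blue look-alike are where they started. The pots beside the trays were not touched.

**What didn't go to plan:**
- **Box B touched down early.** It hung lower in the fingers than I expected, so it met the tray floor early. The wrist force read about 34 N up and 22 N sideways, inside the 120 N limit. The separate 40 N limit covers the arm or gripper body pressing on something; here it was the held box on the tray, so I don't think it was exceeded. I backed off, lowered it again gently to about 5 N and released it.
- **Wrist camera disagreed on close depths.** It placed close-up objects up to about 10 mm off, so I relied on the side and top views and the force readings for height.

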